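# Make up a centrifuge carrier to weight with ballast rings

## Robot

A 7-joint arm with a two-finger parallel gripper is mounted at the origin on the work surface. World frame = base frame: x ahead of the robot, y to its left, z up, the work surface at z = 0. Lengths are in m, angles in rad, forces in N, time in s.
With the tool pointing down it reaches from about 0.4 to 0.85 m from the base axis. Payload 10.4 kg.
Tool frame: the origin (TCP) lies at the very end of the fingers, on their centre line; the grasp point (between the pads) lies 19 mm behind it; z points along the fingers, y is the direction in which the jaws open and shut (so a half turn about z gives the same grasp; the last joint's range is limited). The gripper opens to 87 mm and grips with 3 to 60 N. Pads are 19 mm wide; open, the fingers measure 117 mm over their backs; the gripper's body (75 mm by 190 mm) begins 51 mm behind the grasp point.
Start: joints at [-1.343, 0.332, -0.065, 1.46, 0.022, 1.35, -0.088], TCP at [0.155, 0.605, 0.223] pointing down, gripper open.
Joint ranges: [-2.6, 2.6], [-0.5, 2.12], [-1.47, 1.34], [0.16, 2.42], [-1.27, 4.41], [0.06, 2.06], [-2.6, 2.6]. Speed limits (rad/s): [2.22, 2.22, 2.79, 2.79, 3.14, 3.14, 3.14].

## Interface

Orientations are given as a unit quaternion [x, y, z, w].
In Python, from bench import read_state, imaging, r gives the robot as it stands. The module is installed in compiled form; this text tells all that it offers.
- The arm moves only by the tool move_arm, never from a script. Its argument "series" is a list of rows, each a list of 4 numbers: the shift along the tool's x, y, z in m, then the turn about the tool's z in rad. In form: [[x, y, z, roll], ...]. A call has 1 to 20 rows; each row is the pose to reach, as a shift and turn from the pose commanded when the call began, along the tool's axes at that moment; what a row does not reach only later rows make up. A row lasts 1/10 s, in which the tool goes at most 50 mm and 8.59 degrees, less where a joint would pass 70% of its speed; a pose out of reach is approached as far as the arm can. A call with a gripper value outside its range is refused whole. "claw" is the gripper's target within -1 to 1 (fully open at 1, half-way at 0, shut at -1), set as the call begins (left out, the last holds). The fingers move at their own pace and stop on an object; "newtons" is the grip in N (left out, the last holds). Time passes only in rows, so rows that repeat a pose let the fingers close. It gives the time, the measured TCP pose, the force and the opening at its end, in the units of the state.
- read_state(): the state, without advancing time (a new reading comes with each control period).
- imaging.camera(name): name is "side" or "top"; returns (picture, depth): 480x640x3 uint8, red, green, blue; 480x640 float32, m along the optical axis (not along the pixel's ray), 0 where there is no reading.
- imaging.get_calibration(name): a dict with "camera_matrix" (3x3 intrinsics, pixels), "k1" (the pictures are not rectified: a ray, as slopes to the right and down, at radius r is drawn at 1 + k1 r^2 times it, then the intrinsics apply), "R" (3x3) and "t" (3): a world point X has camera coordinates R X + t. Camera axes: x right, y down, z forward; pixel columns grow to the right and rows downward; lengths in m; the calibration is good to about 2 mm. A picture is of the moment at which its call begins. get_calibration takes no time and is no camera call.
- r.close_job(): hands the job in, once; it reports no verdict.
The state is a dict: "time": time; "joint_positions": joint angles; "joint_vel": joint speeds; "joint_torque": joint torques, N m; "ee_pos": TCP position; "eef_rot": TCP orientation; "ft_force": force on the tool from outside, world axes, zero at the start; "torque": the same for the moment, N m; "width": finger opening in m.
Only numpy, scipy, OpenCV 4.12 (cv2) and the standard library are available. Lean on these libraries where they do the work, as an engineer would, in place of code of your own. Each camera call takes 0.05 s, during which the arm holds its last target.

## Task

Bring the centrifuge carrier on the scale up to weight: thread steel ballast rings, one at a time, over the carrier's upright post until the pointer comes to rest between the two long marks on the dial. Every ring used must lie fully down on the post and unused rings stay on the bench. The post is not exactly where it should be, so feel for it gently and do not press the pan hard (stay under 15 N); leave the bottle, the canister and the yellow box where they are.

Things in the scene. Friction and masses are not known exactly. Their poses are not given: they have to be found in the camera images.
- scale: White dial scale, fixed; housing 300 x 150 x 45 mm; origin at the centre of its underside, x along its length. Sprung steel pan over its -x half, dial on its +x half. On the pan stands an aluminium centrifuge carrier: one steel ballast post, and 55 mm from it towards +x a row (along y) of three capped tubes of unknown filling, 40 mm tall above the post's seat.
- pan_rest (a point): Point fixed to the scale: centre of the underside of the pan (150 x 130 mm) when the dial reads 0. The pan is on a soft spring, 200 N/m: it sinks 0.049 mm per gram, hits a hard stop 31 mm below this point and comes back up when relieved.
- post (a point): Point fixed to the scale, axes as the scale's: the centre of the ring seat with the dial at 0 and the carrier exactly in place. The carrier was put down by eye: the true post stands up to 7 mm off along the scale's x and y, new every time, not measured; it shifts if pushed sideways over 4 N. Seat height = this point's minus (dial value / 122.3) m.
- post_top (a point): Point fixed to the scale: the tip of the ballast post, under the same assumptions as post (it sinks and is off sideways alike). The post is 14 mm in diameter, 62 mm tall above its seat, the tip's rim bevelled by 1 mm. The seat is a collar of 28 mm diameter, 8 mm above the carrier's plate.
- dial (a joint): Pointer on the flat dial (100 mm diameter), rad, clockwise from above; 0 at 300 g on the pan, where it points 1.8 rad clockwise of the scale's -x. 0.006 rad per gram (0.6 per ring), 122.3 rad per metre of sinking; pushing the pan down shows as well. The two long thick marks are at 1.20 rad (500 g) and 1.92 rad (620 g); short thin ones every 100 g elsewhere.
- mat: Black rubber mat fixed on the bench, 220 x 240 x 3 mm, on which the rings lie; origin under its centre.
- bottle: Bystander: closed glass bottle, 50 mm diameter, 85 mm tall; origin at the centre of its underside.
- canister: Bystander: plain steel canister, 50 mm diameter, 80 mm tall; origin at the centre of its underside.
- tipbox: Bystander: closed yellow plastic box, 85 x 120 x 60 mm; origin at the centre of its underside.
- ring0: Steel ballast ring lying flat on the mat: outer diameter 38 mm, bore 17 mm, 14 mm tall, 100 g; origin at the centre of its underside, z along the bore. All four rings are alike.
- ring1: Steel ballast ring lying flat on the mat: outer diameter 38 mm, bore 17 mm, 14 mm tall, 100 g; origin at the centre of its underside, z along the bore. All four rings are alike.
- ring2: Steel ballast ring lying flat on the mat: outer diameter 38 mm, bore 17 mm, 14 mm tall, 100 g; origin at the centre of its underside, z along the bore. All four rings are alike.
- ring3: Steel ballast ring lying flat on the mat: outer diameter 38 mm, bore 17 mm, 14 mm tall, 100 g; origin at the centre of its underside, z along the bore. All four rings are alike.
Not all that is in view belongs to the job. What is shaped like the ring2 but blue or pink is not meant.

How it is judged:
On the way, in this order (a step that is already met when the one before it is completed fails the run):
1. a first ring lies down on the post, let go (((horizontal distance between ring0 and post below 0.014 m and angle between ring0's own z axis and vertical below 0.15 rad and z of ring0 in the frame of post between -0.045 and 0.024 m and contact force between the fingers and ring0 below 0.05 N) or (horizontal distance between ring1 and post below 0.014 m and angle between ring1's own z axis and vertical below 0.15 rad and z of ring1 in the frame of post between -0.045 and 0.024 m and contact force between the fingers and ring1 below 0.05 N) or (horizontal distance between ring2 and post below 0.014 m and angle between ring2's own z axis and vertical below 0.15 rad and z of ring2 in the frame of post between -0.045 and 0.024 m and contact force between the fingers and ring2 below 0.05 N) or (horizontal distance between ring3 and post below 0.014 m and angle between ring3's own z axis and vertical below 0.15 rad and z of ring3 in the frame of post between -0.045 and 0.024 m and contact force between the fingers and ring3 below 0.05 N))), for 0.2 s.
2. a second ring lies down on the post, let go ((((horizontal distance between ring0 and post below 0.014 m and angle between ring0's own z axis and vertical below 0.15 rad and z of ring0 in the frame of post between -0.045 and 0.024 m and contact force between the fingers and ring0 below 0.05 N) and (horizontal distance between ring1 and post below 0.014 m and angle between ring1's own z axis and vertical below 0.15 rad and z of ring1 in the frame of post between -0.045 and 0.024 m and contact force between the fingers and ring1 below 0.05 N)) or ((horizontal distance between ring0 and post below 0.014 m and angle between ring0's own z axis and vertical below 0.15 rad and z of ring0 in the frame of post between -0.045 and 0.024 m and contact force between the fingers and ring0 below 0.05 N) and (horizontal distance between ring2 and post below 0.014 m and angle between ring2's own z axis and vertical below 0.15 rad and z of ring2 in the frame of post between -0.045 and 0.024 m and contact force between the fingers and ring2 below 0.05 N)) or ((horizontal distance between ring0 and post below 0.014 m and angle between ring0's own z axis and vertical below 0.15 rad and z of ring0 in the frame of post between -0.045 and 0.024 m and contact force between the fingers and ring0 below 0.05 N) and (horizontal distance between ring3 and post below 0.014 m and angle between ring3's own z axis and vertical below 0.15 rad and z of ring3 in the frame of post between -0.045 and 0.024 m and contact force between the fingers and ring3 below 0.05 N)) or ((horizontal distance between ring1 and post below 0.014 m and angle between ring1's own z axis and vertical below 0.15 rad and z of ring1 in the frame of post between -0.045 and 0.024 m and contact force between the fingers and ring1 below 0.05 N) and (horizontal distance between ring2 and post below 0.014 m and angle between ring2's own z axis and vertical below 0.15 rad and z of ring2 in the frame of post between -0.045 and 0.024 m and contact force between the fingers and ring2 below 0.05 N)) or ((horizontal distance between ring1 and post below 0.014 m and angle between ring1's own z axis and vertical below 0.15 rad and z of ring1 in the frame of post between -0.045 and 0.024 m and contact force between the fingers and ring1 below 0.05 N) and (horizontal distance between ring3 and post below 0.014 m and angle between ring3's own z axis and vertical below 0.15 rad and z of ring3 in the frame of post between -0.045 and 0.024 m and contact force between the fingers and ring3 below 0.05 N)) or ((horizontal distance between ring2 and post below 0.014 m and angle between ring2's own z axis and vertical below 0.15 rad and z of ring2 in the frame of post between -0.045 and 0.024 m and contact force between the fingers and ring2 below 0.05 N) and (horizontal distance between ring3 and post below 0.014 m and angle between ring3's own z axis and vertical below 0.15 rad and z of ring3 in the frame of post between -0.045 and 0.024 m and contact force between the fingers and ring3 below 0.05 N)))), for 0.2 s.
At the end, for the whole second after the job is handed in: Pointer at rest between the long marks (1.18 to 1.94 rad). Each ring is let go and either lies flat on the post (within 14 mm of post sideways, underside 24 mm above to 45 mm below it) or lies still on the bench or mat (underside below 12 mm). At least two are on the post (value of joint dial between 1.18 and 1.94 rad and velocity of joint dial between -0.1 and 0.1 rad/s and ((horizontal distance between ring0 and post below 0.014 m and angle between ring0's own z axis and vertical below 0.15 rad and z of ring0 in the frame of post between -0.045 and 0.024 m and contact force between the fingers and ring0 below 0.05 N) or (height (world z) of ring0 below 0.012 m and linear speed of ring0 below 0.02 m/s)) and ((horizontal distance between ring1 and post below 0.014 m and angle between ring1's own z axis and vertical below 0.15 rad and z of ring1 in the frame of post between -0.045 and 0.024 m and contact force between the fingers and ring1 below 0.05 N) or (height (world z) of ring1 below 0.012 m and linear speed of ring1 below 0.02 m/s)) and ((horizontal distance between ring2 and post below 0.014 m and angle between ring2's own z axis and vertical below 0.15 rad and z of ring2 in the frame of post between -0.045 and 0.024 m and contact force between the fingers and ring2 below 0.05 N) or (height (world z) of ring2 below 0.012 m and linear speed of ring2 below 0.02 m/s)) and ((horizontal distance between ring3 and post below 0.014 m and angle between ring3's own z axis and vertical below 0.15 rad and z of ring3 in the frame of post between -0.045 and 0.024 m and contact force between the fingers and ring3 below 0.05 N) or (height (world z) of ring3 below 0.012 m and linear speed of ring3 below 0.02 m/s))); the robot touches nothing.
It fails at once if anything presses on the scale, its pan or the carrier with more than 15 N (contact force between anything else and scale above 15 N).
It fails at once if two rings are carried at the same time (((height (world z) of ring0 above 0.03 m and horizontal distance between ring0 and post above 0.03 m) and (height (world z) of ring1 above 0.03 m and horizontal distance between ring1 and post above 0.03 m)) or ((height (world z) of ring0 above 0.03 m and horizontal distance between ring0 and post above 0.03 m) and (height (world z) of ring2 above 0.03 m and horizontal distance between ring2 and post above 0.03 m)) or ((height (world z) of ring0 above 0.03 m and horizontal distance between ring0 and post above 0.03 m) and (height (world z) of ring3 above 0.03 m and horizontal distance between ring3 and post above 0.03 m)) or ((height (world z) of ring1 above 0.03 m and horizontal distance between ring1 and post above 0.03 m) and (height (world z) of ring2 above 0.03 m and horizontal distance between ring2 and post above 0.03 m)) or ((height (world z) of ring1 above 0.03 m and horizontal distance between ring1 and post above 0.03 m) and (height (world z) of ring3 above 0.03 m and horizontal distance between ring3 and post above 0.03 m)) or ((height (world z) of ring2 above 0.03 m and horizontal distance between ring2 and post above 0.03 m) and (height (world z) of ring3 above 0.03 m and horizontal distance between ring3 and post above 0.03 m))).
It fails at once if the bottle is moved by more than 30 mm (distance of bottle from where it was at the start of the episode above 0.03 m).
It fails at once if the canister is moved by more than 30 mm (distance of canister from where it was at the start of the episode above 0.03 m).
It fails at once if the yellow box is moved by more than 30 mm (distance of tipbox from where it was at the start of the episode above 0.03 m).
It also fails if it takes over 72 s, if anything falls off the work surface, if the arm or the gripper's body presses on something with over 40 N, if the wrist force passes 120 N, or if a joint passes its speed limit or range.

## Working session

There is one attempt and no reset: what is moved stays moved. The work goes in short steps, Python scripts to look and compute and a tool call to move; the robot and the scene stay as the last step left them, time stands still between calls to the robot, and variables do not carry over. Pictures are saved under pics/ and viewed, and the job is handed in when it is done.

Besides the shell and the picture viewer there is one more tool, called after "Emit:" as name([rows], argument=value, ...), one row to a line, values as JSON. move_arm: Moves the arm, as the interface text tells. Its arguments: {"type":"object","properties":{"series":{"type":"array","items":{"type":"array","items":{"type":"number"}}},"claw":{"type":"number"},"newtons":{"type":"number"}},"required":["series"]}

```bash
mkdir -p pics; ls; python3 - <<'E'
from bench import read_state, imaging, r
import numpy as np, cv2
print(read_state())
for n in ['side','top']:
    p,d=imaging.camera(n); c=imaging.get_calibration(n); print(n,c)
    cv2.imwrite(f'pics/{n}0.png',p[:,:,::-1]); np.savez(f'{n}0.npz',p=p,d=d)
E
```

```text
pics
{'time': 0.0, 'joint_positions': array([-1.34261968,  0.3328512 , -0.06468118,  1.46094634,  0.02162094,
        1.34988747, -0.08848091]), 'joint_vel': array([-0.00069789, -0.00187922,  0.00097266,  0.00061065, -0.00108439,
        0.0013702 , -0.00021487]), 'joint_torque': array([-3.84330478e-04, -6.23269629e+01,  2.41437438e-02, -3.89906394e+01,
       -6.14809804e-02,  3.97624075e-02,  1.40548309e-04]), 'ee_pos': array([0.15502584, 0.6050714 , 0.2217644 ]), 'eef_rot': array([ 1.25046598e-01,  9.92150624e-01, -6.96960070e-04, -4.16823411e-05]), 'ft_force': array([-0.23124871,  0.25419801,  0.14595193]), 'torque': array([0.03308936, 0.00106086, 0.0167173 ]), 'width': 0.08721510249479668}
side {'camera_matrix': array([[505.88229846,   0.        , 318.23251154],
       [  0.        , 505.88229846, 234.96463069],
       [  0.        ,   0.        ,   1.        ]]), 'k1': -0.04280518257427354, 'R': array([[ 0.94231058, -0.33402016,  0.02193881],
       [-0.1714051 , -0.53777275, -0.82548214],
       [ 0.28752577,  0.77410012, -0.56400171]]), 't': array([-0.52173918,  0.21029657,  1.03824147])}
top {'camera_matrix': array([[546.66546238,   0.        , 317.39051503],
       [  0.        , 546.66546238, 239.18661103],
       [  0.        ,   0.        ,   1.        ]]), 'k1': -0.1628831894533028, 'R': array([[-0.02565618, -0.99955747,  0.01505438],
       [-0.9970666 ,  0.02450014, -0.07251164],
       [ 0.07211072, -0.01687059, -0.99725394]]), 't': array([0.0203813 , 0.56295374, 1.49071522])}
```

View pics/side0.png

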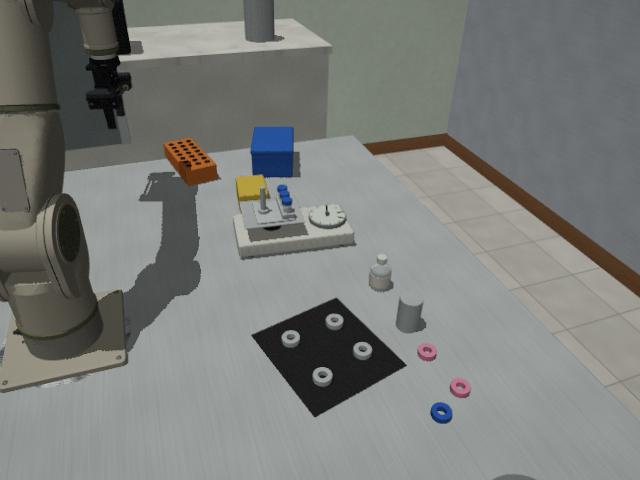

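View pics/top0.png

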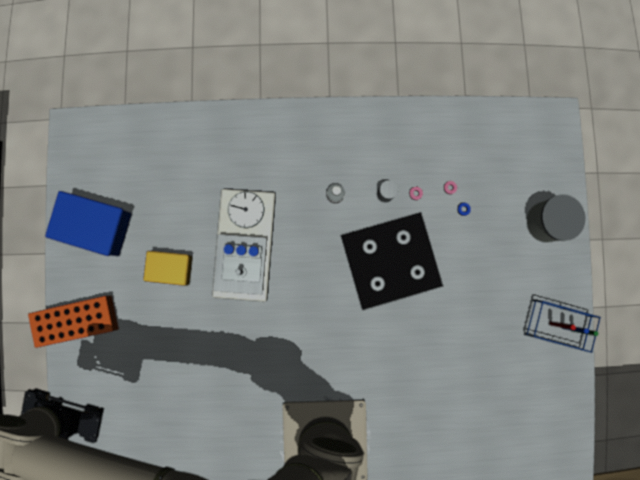

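The side view shows the mat with four steel rings at about (291,339), (334,321), (363,351) and (323,377), and the scale at about (293,225). In the top view the rings are at (370,247), (404,237), (377,284) and (418,272), the post is near (241,269), and the dial is at (246,210).

```bash
cat > h.py <<'E'
import numpy as np, cv2
from scipy.optimize import least_squares
C={}
def cal(n):
    if n not in C:
        from bench import imaging
        C[n]=imaging.get_calibration(n)
    return C[n]
def rays(n,uv):
    c=cal(n); q=cv2.undistortPoints(np.array(uv,float).reshape(-1,1,2),c['camera_matrix'],np.array([c['k1'],0,0,0,0.])).reshape(-1,2)
    d=np.c_[q,np.ones(len(q))]@c['R']      # R^T d, scaled so z_cam=1
    o=-c['R'].T@c['t']
    return o,d
def onz(n,uv,z):
    o,d=rays(n,uv); return o+d*((z-o[2])/d[:,2])[:,None]
def atd(n,uv,dep):
    o,d=rays(n,uv); return o+d*np.array(dep).reshape(-1,1)
def proj(n,X):
    c=cal(n); X=np.array(X,float).reshape(-1,3)
    rv,_=cv2.Rodrigues(c['R'])
    return cv2.projectPoints(X,rv,c['t'],c['camera_matrix'],np.array([c['k1'],0,0,0,0.]))[0].reshape(-1,2)
def tri(uva,uvb,a='top',b='side'):
    oa,da=rays(a,[uva]);ob,db=rays(b,[uvb]);da=da[0];db=db[0]
    A=np.c_[da,-db]; s=np.linalg.lstsq(A,ob-oa,rcond=None)[0]
    pa=oa+da*s[0];pb=ob+db*s[1]; return (pa+pb)/2,np.linalg.norm(pa-pb)
E
python3 - <<'E'
from h import *
T=np.load('top0.npz');S=np.load('side0.npz')
def crop(p,x0,y0,x1,y1,s,f): cv2.imwrite(f,cv2.resize(p[y0:y1,x0:x1,::-1],None,fx=s,fy=s,interpolation=cv2.INTER_CUBIC))
crop(T['p'],205,180,285,305,4.7,'pics/tscale.png')
crop(S['p'],225,170,365,260,5.7,'pics/sscale.png')
# rings
for n,D,roi in [('top',T,(335,205,450,315)),('side',S,(250,295,410,415))]:
    x0,y0,x1,y1=roi; p=D['p'][y0:y1,x0:x1].astype(int)
    g=p.min(2); m=(g>110).astype(np.uint8)
    k,l,st,ce=cv2.connectedComponentsWithStats(m)
    for i in range(1,k):
        if 30<st[i,4]<1500:
            dd=D['d'][y0:y1,x0:x1][l==i]
            u=ce[i]+[x0,y0]
            print(n,u,st[i,4],np.median(dd),atd(n,[u],[np.median(dd)])[0], st[i,:4]+[x0,y0,0,0])
E
```

```text
top [402.92783505 236.8556701 ] 97 1.5194315 [ 0.56425754 -0.23266576  0.01594175] [397 231  13  13]
top [369.4 246.4] 95 1.5158163 [ 0.53995676 -0.13772066  0.01620348] [364 241  12  12]
top [417.15306122 271.97959184] 98 1.5124083 [ 0.46525211 -0.26912022  0.01644199] [411 266  13  13]
top [377.06603774 283.28301887] 106 1.5084727 [ 0.43717781 -0.15582417  0.01644174] [371 277  13  14]
side [334.20408163 319.57823129] 147 1.0765423 [ 0.53986415 -0.13985081  0.01536439] [326 314  17  13]
side [290.40625 336.75625] 160 1.0318227 [ 0.43660524 -0.15901643  0.01570812] [282 330  18  14]
side [362.30952381 348.63095238] 168 1.009099 [ 0.56340352 -0.23541664  0.01577911] [354 342  18  14]
side [322.171875   374.58333333] 192 0.9525821 [ 0.46485842 -0.27182275  0.01578028] [313 367  20  16]
```

View pics/tscale.png

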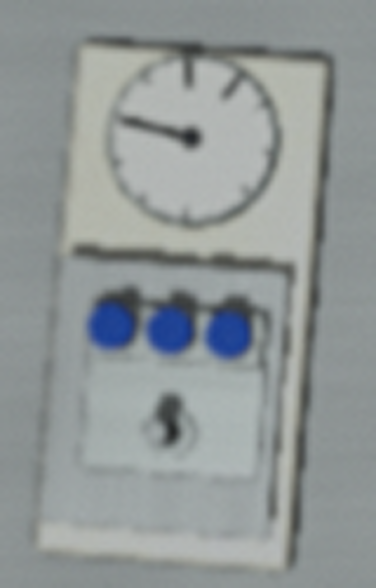

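View pics/sscale.png

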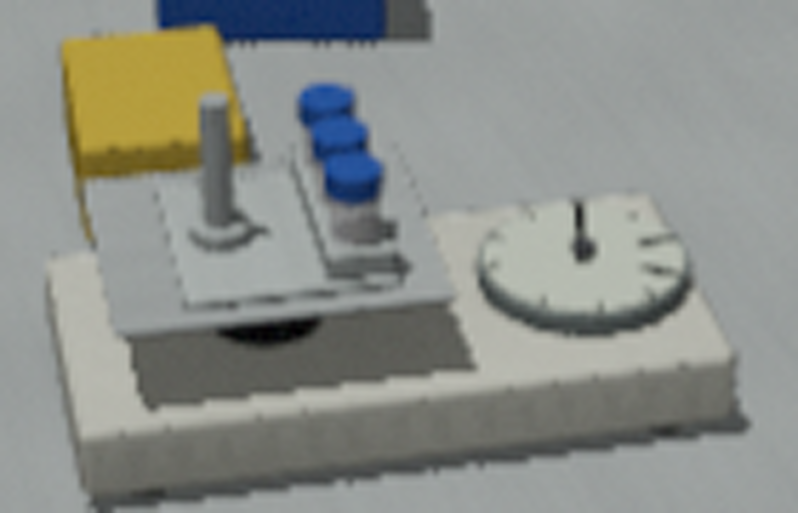

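The zooms show the pointer pointing almost at the scale's 0 position, slightly before it. The long marks are up and to the right of it, the post tip is near (240,265) in top and (262,187) in side, and the tubes stand on the dial side. Next I measure the post, the scale axis and the dial.

```bash
python3 - <<'E'
from h import *
T=np.load('top0.npz');S=np.load('side0.npz')
p=T['p'];d=T['d']
print(p[258:276,232:250].mean(2).astype(int))
print((d[258:276,232:250]*1000).astype(int))
s=S['p']
print(s[183:214,255:272].mean(2).astype(int))
print((S['d'][183:214:2,255:272]*1000).astype(int))
E
```

```text
[[168 170 168 168 169 170 167 165 165 164 164 165 164 165 168 167 167 169]
 [167 168 168 168 168 169 168 170 169 168 170 171 170 171 170 172 171 171]
 [167 167 167 166 168 167 168 169 170 169 170 169 170 170 169 169 170 170]
 [167 167 169 169 168 169 168 168 169 171 170 169 170 170 168 171 169 169]
 [170 170 171 169 173 171 170 168 166 164 166 170 172 171 172 172 170 171]
 [171 171 170 171 173 171 167 152 142 139 147 160 172 174 176 174 175 175]
 [173 171 173 173 173 173 159 126 103  97 107 139 164 176 175 175 176 177]
 [172 174 173 174 175 170 145 106  79  74  81 116 156 175 177 177 176 176]
 [173 173 174 175 174 161 125  87  71  71  77 109 153 174 176 178 177 176]
 [172 171 171 173 170 152 109  76  67  69  83 117 145 165 175 176 178 176]
 [172 170 172 170 161 139 104  74  66  67  93 129 142 148 165 175 177 175]
 [170 171 167 158 152 140 120  90  66  60  90 137 146 141 154 172 176 177]
 [170 169 164 151 144 150 145 121  76  47  78 130 151 145 149 166 173 175]
 [169 170 164 149 149 158 159 142  89  42  60 118 152 155 146 161 174 177]
 [170 171 167 159 155 160 160 141  89  46  65 118 
[... 4904 characters left out ...]
3 1342 1264 1259 1258 1256 1259 1263 1344 1343 1340
  1345 1345 1343]
 [1338 1334 1331 1335 1328 1335 1261 1262 1260 1263 1271 1321 1324 1325
  1325 1327 1323]
 [1317 1314 1317 1316 1317 1319 1264 1260 1264 1262 1266 1312 1316 1318
  1320 1316 1316]
 [1307 1308 1306 1304 1307 1305 1267 1264 1270 1270 1268 1307 1308 1305
  1308 1306 1306]
 [1295 1297 1296 1304 1283 1282 1275 1267 1273 1270 1272 1282 1282 1282
  1302 1303 1298]
 [1291 1291 1290 1280 1268 1274 1276 1271 1273 1275 1275 1276 1279 1278
  1290 1293 1288]
 [1282 1279 1284 1274 1272 1273 1273 1268 1269 1272 1267 1269 1275 1277
  1280 1286 1285]
 [1274 1274 1277 1272 1274 1276 1275 1271 1270 1275 1271 1278 1275 1273
  1276 1272 1275]]
```

```bash
python3 - <<'E'
from h import *
T=np.load('top0.npz')
p=T['p'];d=T['d']
# housing outline corners (top view) via depth: height map
H,W=d.shape
v,u=np.mgrid[180:310,205:285]
X=atd('top',np.c_[u.ravel(),v.ravel()],d[180:310,205:285].ravel()).reshape(u.shape+(3,))
z=X[...,2]
m=((z>0.03)&(z<0.2)).astype(np.uint8)
cs,_=cv2.findContours(m,cv2.RETR_EXTERNAL,cv2.CHAIN_APPROX_NONE); c=max(cs,key=cv2.contourArea)
r=cv2.minAreaRect(c); print(r)
bp=cv2.boxPoints(r)+[205,180]; print(bp, onz('top',bp,0.045))
for r0 in (20,35,50,60,75,85,90,95,100,110): print(r0+180,np.round(z[r0,5:70:5]*1000).astype(int))
E
```

```text
((38.30763626098633, 64.60323333740234), (55.59018325805664, 109.0816421508789), 4.513988018035889)
[[211.30626106 296.78733063]
 [219.89126015 188.04404736]
 [275.30901337 192.41913605]
 [266.72401428 301.16242218]] [[0.41200249 0.29830647 0.045     ]
 [0.70896883 0.27095569 0.045     ]
 [0.69269972 0.11857859 0.045     ]
 [0.39700998 0.14784662 0.045     ]]
200 [ 1  0 42 46 54 59 66 64 52 57 58 44 49]
215 [-6  0 47 40 51 51 55 56 60 58 54 49 43]
230 [-3  2 47 48 43 45 46 44 48 43 43 44 44]
240 [ 3 -2 94 85 90 83 90 85 88 89 84 89 49]
255 [ -2  -5  89 106 110 103 142 108 141 143 108  51  32]
265 [-1 37 87 87 89 94 90 93 91 93 89 45 -4]
270 [  0  90  89  93  94  88 150 100  90  93  91  47  -1]
275 [  3  85  90  92  91  98 104 102  94  94  88  42  -2]
280 [ 1 92 88 84 88 90 95 92 94 97 87 50  7]
290 [ 2 84 89 91 87 90 84 86 92 84 92 42 -2]
```

```bash
cat >> h.py <<'E'
from scipy.spatial.transform import Rotation as Ro
def st():
    from bench import read_state
    return read_state()
def to(*targets):
    s=st(); R=Ro.from_quat(s['eef_rot']).as_matrix(); p=s['ee_pos']
    yaw=np.arctan2(R[1,1],R[0,1])
    print('t',round(s['time'],2),'tcp',p.round(4),'jaw ang',round(yaw,3),'tilt',(R[:,2]).round(4),'F',s['ft_force'].round(2),'w',round(s['width'],4))
    for t in targets: print(t,'->',(R.T@(np.array(t[:3])-p)).round(4), ('roll %.3f'%(-((t[3]-yaw+np.pi/2)%np.pi-np.pi/2)) if len(t)>3 else ''))
E
python3 - <<'E'
from h import *
for a in [(237.5,271.8)]:
  for b in [(262.3,187.1)]: print(tri(a,b), onz('top',[a],0.157),onz('side',[b],0.157))
print('seat side', onz('side',[(262.3,211)],0.095), 'seat top', onz('top',[(240,272.5)],0.095))
for n in('top','side'): print(-cal(n)['R'].T@cal(n)['t'])
for a,b in [((402.9,236.86),(362.3,348.6)),((369.4,246.4),(334.2,319.6)),((417.15,272),(322.2,374.6)),((377.07,283.3),(290.4,336.8))]: print(tri(a,b))
to((.5,.35,.25,2.5),(.54,-.139,.12,2.5))
E
```

```text
(array([0.47708724, 0.21008392, 0.16184443]), np.float64(0.0016382895013492356)) [[0.47636894 0.21091026 0.157     ]] [[0.47985789 0.21842382 0.157     ]]
seat side [[0.47439981 0.20695551 0.095     ]] seat top [[0.47538451 0.21247121 0.095     ]]
[0.45432874 0.03172908 1.5271355 ]
[ 0.22916507 -0.86488249  0.77061236]
(array([ 0.56452072, -0.23310563,  0.01312749]), np.float64(0.00014607158851155284))
(array([ 0.54034209, -0.13809927,  0.01353655]), np.float64(0.000492665814222633))
(array([ 0.46545112, -0.26982234,  0.01324029]), np.float64(0.00048755874873271463))
(array([ 0.4372287 , -0.15633025,  0.0127509 ]), np.float64(0.00029049092177768485))
t 0.1 tcp [0.155  0.6051 0.2218] jaw ang 1.32 tilt [-3.0e-04 -1.3e-03 -1.0e+00] F [0.5  0.24 0.93] w 0.087
(0.5, 0.35, 0.25, 2.5) -> [-0.3975 -0.1615 -0.0279] roll -1.180
(0.54, -0.139, 0.12, 2.5) -> [-0.5576 -0.6251  0.1027] roll -1.180
```

```bash
python3 - <<'E'
from h import *
T=np.load('top0.npz');S=np.load('side0.npz')
print('tip side', atd('side',[(262.3,187.1)],[1.2435]), 'tip top',atd('top',[(237.5,271.8)],[1.357]))
def med(D,u,v,k=1): return np.median(D['d'][v-k:v+k+1,u-k:u+k+1])
for uv in [(275,180),(250,212),(285,215),(300,200),(240,225)]:
  print('side',uv,atd('side',[uv],[med(S,*uv)]).round(4))
for uv in [(225,290),(255,290),(230,275),(255,275)]:
  print('top',uv,atd('top',[uv],[med(T,*uv,2)]).round(4))
# table & mat plane heights in both
for n,D,pts in (('top',T,[(300,200),(300,300),(180,300),(390,265),(360,270)]),('side',S,[(200,250),(220,300),(420,250),(320,350),(330,340)])):
  for uv in pts: print(n,uv,atd(n,[uv],[med(D,*uv,3)]).round(4))
p=S['p']; cv2.imwrite('pics/sz.png',cv2.resize(p[175:260,225:325,::-1],None,fx=8,fy=7,interpolation=cv2.INTER_NEAREST))
E
```

```text
tip side [[0.47721548 0.20700534 0.16346772]] tip top [[0.47624074 0.20986802 0.1649697 ]]
side (275, 180) [[ 0.5957  0.5343 -0.003 ]]
side (250, 212) [[0.4461 0.2237 0.0874]]
side (285, 215) [[0.5198 0.1573 0.1042]]
side (300, 200) [[ 0.633   0.3879 -0.002 ]]
side (240, 225) [[0.42   0.2357 0.0454]]
top (225, 290) [[0.4303 0.2542 0.0861]]
top (255, 290) [[0.4286 0.1747 0.0873]]
top (230, 275) [[0.4694 0.2391 0.0941]]
top (255, 275) [[0.468  0.1733 0.0937]]
top (300, 200) [[ 6.766e-01  5.200e-02 -1.000e-04]]
top (300, 300) [[ 0.3963  0.0587 -0.0005]]
top (180, 300) [[0.4033 0.3954 0.    ]]
top (390, 265) [[ 0.4871 -0.1956  0.0028]]
top (360, 270) [[ 0.4754 -0.1108  0.0031]]
side (200, 250) [[ 0.3093  0.2215 -0.0006]]
side (220, 300) [[ 0.323   0.0155 -0.001 ]]
side (420, 250) [[8.517e-01 4.550e-02 7.000e-04]]
side (320, 350) [[ 0.4865 -0.2002  0.002 ]]
side (330, 340) [[ 0.5155 -0.1806  0.0019]]
```

View pics/sz.png

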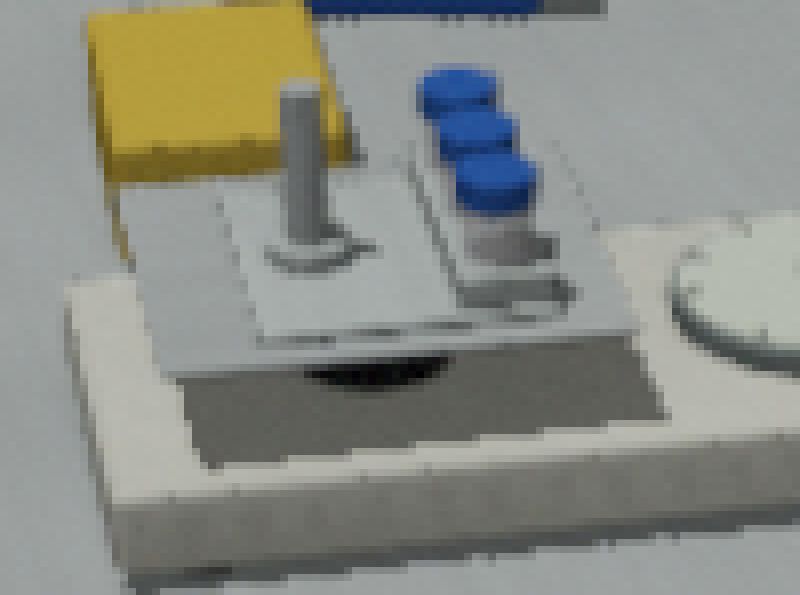

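Emit:
move_arm([
  [-0.3975, -0.1615, -0.028, -1.18],
  [-0.3975, -0.1615, -0.028, -1.18],
  [-0.3975, -0.1615, -0.028, -1.18],
  [-0.3975, -0.1615, -0.028, -1.18],
  [-0.3975, -0.1615, -0.028, -1.18],
  [-0.3975, -0.1615, -0.028, -1.18],
  [-0.3975, -0.1615, -0.028, -1.18],
  [-0.5576, -0.6251, 0.08, -1.18],
  [-0.5576, -0.6251, 0.1, -1.18],
  [-0.5576, -0.6251, 0.1, -1.18],
  [-0.5576, -0.6251, 0.1, -1.18],
  [-0.5576, -0.6251, 0.1, -1.18],
  [-0.5576, -0.6251, 0.1, -1.18],
  [-0.5576, -0.6251, 0.1, -1.18],
  [-0.5576, -0.6251, 0.1, -1.18],
  [-0.5576, -0.6251, 0.1, -1.18],
  [-0.5576, -0.6251, 0.1, -1.18],
  [-0.5576, -0.6251, 0.1, -1.18],
  [-0.5576, -0.6251, 0.1, -1.18],
], claw=0.4, newtons=15)

```text
time: 2.0
ee_pos: [0.5298, -0.0986, 0.1282]
eef_rot: [-0.448, 0.894, -0.002, -0.007]
ft_force: [-0.5, 1.0, -1.0]
width: 0.0608
```

The zoom shows the post with its tip at about (262,187) and its collar at about (263,210). Depth from both views agrees with triangulation, giving a tip of about (0.477, 0.2095, 0.1635).

```bash
python3 - <<'E'
from h import *
to((.540,-.1385,.06,2.5),(.540,-.1385,.006,2.5))
E
```

```text
t 2.0 tcp [ 0.5298 -0.0986  0.1282] jaw ang 2.5 tilt [-0.0103 -0.0094 -0.9999] F [-0.52  0.99 -0.97] w 0.0608
(0.54, -0.1385, 0.06, 2.5) -> [ 0.0249 -0.0322  0.0684] roll -0.000
(0.54, -0.1385, 0.006, 2.5) -> [ 0.0242 -0.0324  0.1224] roll -0.000
```

Emit:
move_arm([
  [0, 0, 0, 0],
  [0, 0, 0, 0],
  [0, 0, 0, 0],
])

```text
time: 2.3
ee_pos: [0.5303, -0.0954, 0.1293]
eef_rot: [-0.45, 0.893, -0.002, -0.006]
ft_force: [0.2, 0.2, 0.1]
width: 0.061
```

```bash
python3 - <<'E'
from h import *
to((.540,-.1385,.06,2.5),(.540,-.1385,.006,2.5))
E
```

```text
t 2.3 tcp [ 0.5303 -0.0954  0.1293] jaw ang 2.504 tilt [-0.0086 -0.0088 -0.9999] F [0.16 0.15 0.12] w 0.061
(0.54, -0.1385, 0.06, 2.5) -> [ 0.028  -0.0336  0.0695] roll 0.004
(0.54, -0.1385, 0.006, 2.5) -> [ 0.0274 -0.0337  0.1235] roll 0.004
```

Emit:
move_arm([
  [0.028, -0.0336, 0.06, 0],
  [0.028, -0.0336, 0.07, 0],
  [0.028, -0.0336, 0.07, 0],
  [0.028, -0.0336, 0.07, 0],
  [0.028, -0.0336, 0.07, 0],
])

```text
time: 2.8
ee_pos: [0.5408, -0.1381, 0.0606]
eef_rot: [-0.45, 0.893, -0.002, -0.005]
ft_force: [0.1, -0.6, 0.3]
width: 0.0607
```

```bash
python3 - <<'E'
from h import *
from bench import imaging
to((.540,-.1385,.06,2.5),(.540,-.1385,.006,2.5))
p,d=imaging.camera('side'); cv2.imwrite('pics/s1.png',cv2.resize(p[250:400,250:430,::-1],None,fx=4,fy=4,interpolation=cv2.INTER_CUBIC))
E
```

```text
t 2.8 tcp [ 0.5408 -0.1381  0.0606] jaw ang 2.505 tilt [-0.0076 -0.0093 -0.9999] F [ 0.06 -0.56  0.3 ] w 0.0607
(0.54, -0.1385, 0.06, 2.5) -> [0.0008 0.0004 0.0006] roll 0.005
(0.54, -0.1385, 0.006, 2.5) -> [0.0001 0.0004 0.0546] roll 0.005
```

View pics/s1.png

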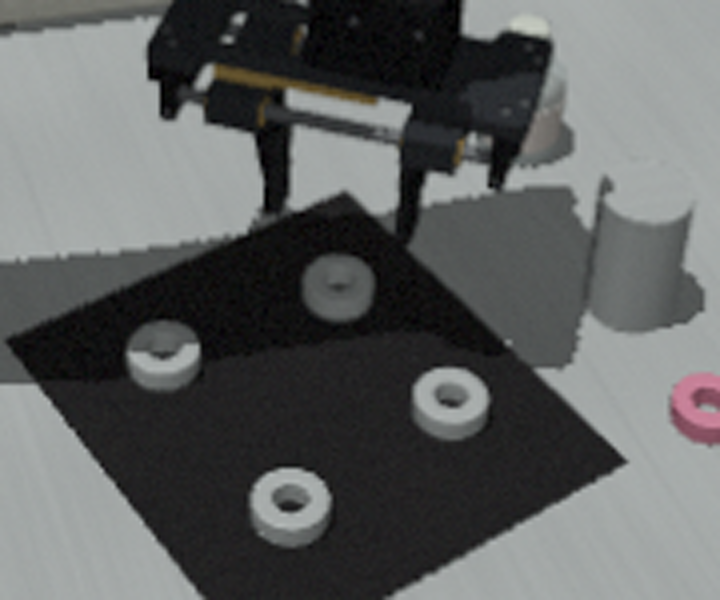

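The open fingers straddle the ring, which is at about (334,322). I go down and grip.

Emit:
move_arm([
  [0.0005, 0.0004, 0.03, 0],
  [0.0003, 0.0004, 0.05, 0],
  [0.0001, 0.0004, 0.0555, 0],
  [0.0001, 0.0004, 0.0555, 0],
  [0.0001, 0.0004, 0.0555, 0],
])

```text
time: 3.35
ee_pos: [0.5402, -0.1396, 0.0054]
eef_rot: [-0.45, 0.893, -0.003, -0.005]
ft_force: [0.2, -0.7, -0.0]
width: 0.061
```

Emit:
move_arm([
  [0, 0, 0, 0],
  [0, 0, 0, 0],
  [0, 0, 0, 0],
  [0, 0, 0, 0],
], claw=-1, newtons=15)

```text
time: 3.75
ee_pos: [0.5391, -0.1405, 0.004]
eef_rot: [-0.449, 0.894, -0.002, -0.006]
ft_force: [-0.2, 0.2, 1.5]
width: 0.0366
```

```bash
python3 - <<'E'
from h import *
to((.53,-.1,.21,2.5),(.477,.2095,.21,2.5))
E
```

```text
t 3.75 tcp [ 0.5391 -0.1405  0.004 ] jaw ang 2.502 tilt [-0.0086 -0.0091 -0.9999] F [-0.16  0.17  1.54] w 0.0366
(0.53, -0.1, 0.21, 2.5) -> [-0.0245  0.0318 -0.2063] roll 0.002
(0.477, 0.2095, 0.21, 2.5) -> [-0.2412  0.2591 -0.2086] roll 0.002
```

Emit:
move_arm([
  [0, 0, -0.04, 0],
  [0, 0, -0.08, 0],
  [-0.01, 0.01, -0.13, 0],
  [-0.03, 0.03, -0.18, 0],
  [-0.06, 0.06, -0.21, 0],
  [-0.09, 0.09, -0.21, 0],
  [-0.12, 0.125, -0.21, 0],
  [-0.15, 0.16, -0.21, 0],
  [-0.18, 0.19, -0.21, 0],
  [-0.21, 0.225, -0.21, 0],
  [-0.23, 0.245, -0.21, 0],
  [-0.2412, 0.259, -0.21, 0],
  [-0.2412, 0.259, -0.21, 0],
  [-0.2412, 0.259, -0.21, 0],
  [-0.2412, 0.259, -0.21, 0],
])

```text
time: 5.25
ee_pos: [0.4774, 0.2081, 0.2111]
eef_rot: [-0.448, 0.894, -0.002, -0.006]
ft_force: [-0.2, 0.4, -1.0]
width: 0.0363
```

```bash
python3 - <<'E'
from h import *
from bench import imaging
to((.477,.2095,.175,2.5))
p,d=imaging.camera('side'); np.savez('s2.npz',p=p,d=d);cv2.imwrite('pics/s2.png',cv2.resize(p[130:250,210:350,::-1],None,fx=5.5,fy=5,interpolation=cv2.INTER_CUBIC))
E
```

```text
t 5.25 tcp [0.4774 0.2081 0.2111] jaw ang 2.5 tilt [-0.0089 -0.0096 -0.9999] F [-0.23  0.43 -1.05] w 0.0363
(0.477, 0.2095, 0.175, 2.5) -> [-0.0013  0.0011  0.0361] roll 0.000
```

View pics/s2.png

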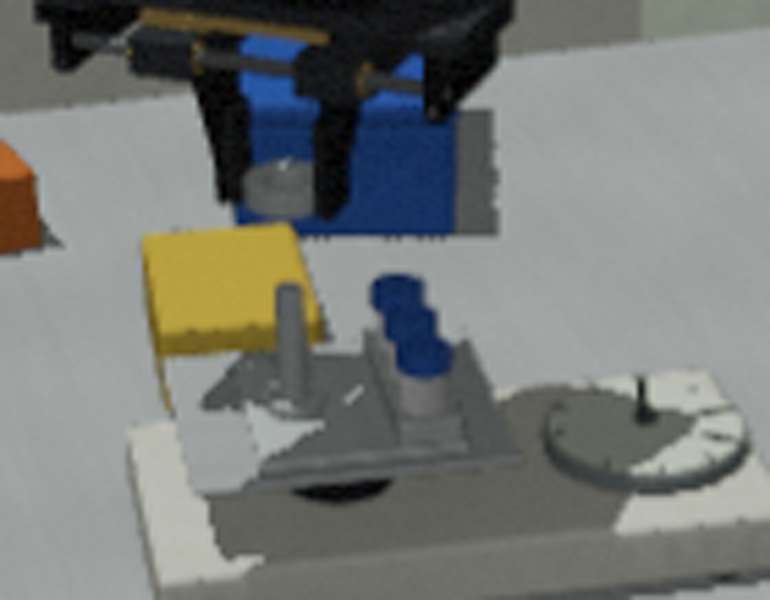

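The ring is held level between the fingers at about (261,168), with the post tip below it at (262,187). I lower it to 9 mm above the tip and compare.

Emit:
move_arm([
  [-0.001, 0.001, 0.02, 0],
  [-0.0013, 0.0011, 0.036, 0],
  [-0.0013, 0.0011, 0.036, 0],
  [-0.0013, 0.0011, 0.036, 0],
])

```text
time: 5.7
ee_pos: [0.4768, 0.2103, 0.1756]
eef_rot: [-0.448, 0.894, -0.002, -0.006]
ft_force: [0.8, 0.2, -0.7]
width: 0.0364
```

```bash
cat > ov.py <<'E'
from h import *
from bench import imaging
import sys
def circ(c,r,z): 
    a=np.linspace(0,2*np.pi,60); return np.c_[c[0]+r*np.cos(a),c[1]+r*np.sin(a),0*a+z]
def overlay(fn,post,tipz,dz=-0.001,draw=True):
    s=st(); t=s['ee_pos']; p,d=imaging.camera('side'); np.savez('last.npz',p=p,d=d)
    x0,y0,x1,y1=225,145,325,220; f=8
    im=cv2.resize(p[y0:y1,x0:x1,::-1],None,fx=f,fy=f,interpolation=cv2.INTER_CUBIC); im2=im.copy()
    def dr(X,col): 
        q=proj('side',X); q=((q-[x0,y0]+.5)*f).astype(np.int32); cv2.polylines(im2,[q],False,col,1)
    dr(circ(t,.019,t[2]+dz),(0,0,255));dr(circ(t,.019,t[2]+dz+.014),(0,0,255));dr(circ(t,.0085,t[2]+dz+.014),(0,0,255))
    if post: dr(circ(post,.007,tipz),(0,255,0))
    cv2.imwrite(fn,im2)
    return p,d
E
python3 - <<'E'
from ov import *
to((.477,.2095,.160,2.5))
overlay('pics/s3.png',(.477,.2095),.1635)
E
```

```text
t 5.7 tcp [0.4768 0.2103 0.1756] jaw ang 2.501 tilt [-0.009  -0.0092 -0.9999] F [ 0.77  0.15 -0.71] w 0.0364
(0.477, 0.2095, 0.16, 2.5) -> [ 0.0003 -0.0006  0.0156] roll 0.001
```

View pics/s3.png

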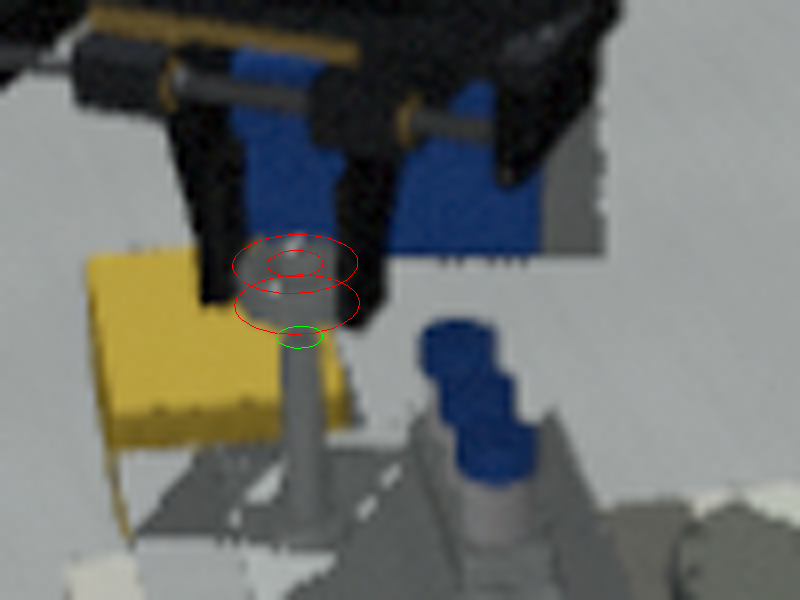

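The overlay matches: the ring is over the post laterally, with an uncertainty of about 1 px in image height (roughly 3–4 mm in y). I now feel downwards.

Emit:
move_arm([
  [0.0003, -0.0006, 0.005, 0],
  [0.0003, -0.0006, 0.01, 0],
  [0.0003, -0.0006, 0.013, 0],
  [0.0003, -0.0006, 0.016, 0],
  [0.0003, -0.0006, 0.018, 0],
  [0.0003, -0.0006, 0.018, 0],
  [0.0003, -0.0006, 0.018, 0],
])

```text
time: 6.45
ee_pos: [0.4768, 0.2102, 0.1573]
eef_rot: [-0.449, 0.894, -0.002, -0.006]
ft_force: [0.2, -0.5, 0.1]
width: 0.0365
```

```bash
python3 - <<'E'
from ov import *
to((.477,.2095,.150,2.5))
p,d=overlay('pics/s4.png',(.477,.2095),.1635)
E
```

```text
t 6.45 tcp [0.4768 0.2102 0.1573] jaw ang 2.502 tilt [-0.0087 -0.009  -0.9999] F [ 0.24 -0.51  0.11] w 0.0365
(0.477, 0.2095, 0.15, 2.5) -> [ 0.0003 -0.0006  0.0073] roll 0.002
```

View pics/s4.png

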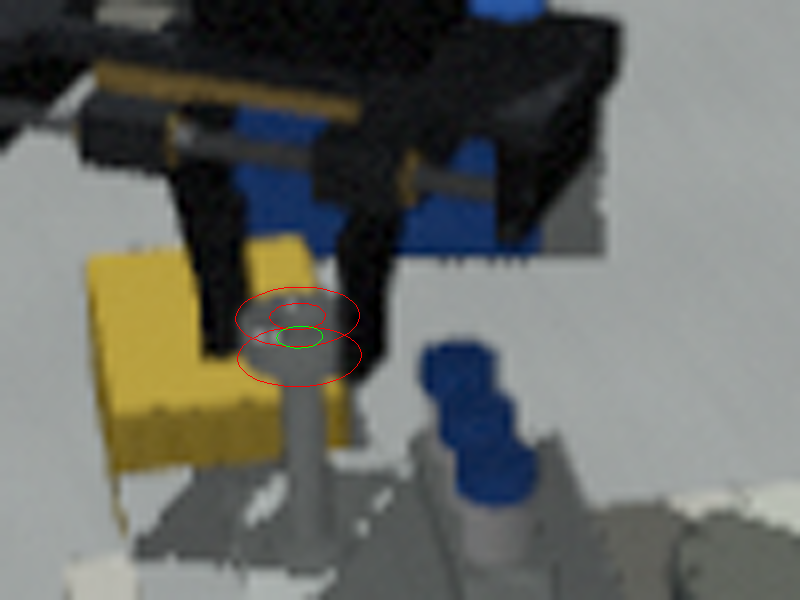

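The tubes and pan dropped by about 2.5 px, roughly 7 mm, so the ring sits on the tip rather than around it. I fit both cylinders from the depth picture.

```bash
cat > fit.py <<'E'
from h import *
def pts(L,box):
    x0,y0,x1,y1=box; v,u=np.mgrid[y0:y1,x0:x1]; uv=np.c_[u.ravel(),v.ravel()]
    d=L['d'][v,u].ravel(); return uv,atd('side',uv,d),L['p'][v,u].reshape(-1,3).astype(int),d
def cyl(X,r,c0):
    # fit circle centre with soft loss
    f=lambda c: np.hypot(X[:,0]-c[0],X[:,1]-c[1])-r
    s=least_squares(f,c0,loss='soft_l1',f_scale=0.003); J=s.jac
    return s.x, np.std(f(s.x)), np.sqrt(np.diag(np.linalg.inv(J.T@J)))*np.std(f(s.x))
E
python3 - <<'E'
from fit import *
L=np.load('last.npz')
print(L['p'][180:212,252:272].mean(2).astype(int))
print((L['d'][180:212,252:272]*1000).astype(int))
E
```

```text
[[  9  15  15  19  81 136 135 135 134 129 130 132 116 145 150  71  13  10
   10  13]
 [ 20  13  14  22  72 123 123 120 118 109 112 117  97 107 130  70  17   6
   12   8]
 [ 17  13  13  25  63  97  97  85  92 115  89  91  86  86  88  43  18  10
    8   5]
 [ 22  13  22  41  69  82  84  82  96 120  95  95  91  84  77  40  19  15
    8   0]
 [ 17  14  30  69  80  82  81  77  84  92  95  94  91  85  75  35  18   2
    9   6]
 [ 23  16  40  81  82  82  79  75  83  87  90  88  84  82  75  41  17   5
    7  10]
 [ 20  14  33  78 100 127 102 124  80  81  86  81  81  81  75  47  23  16
   11   4]
 [ 20  14  34  74  99 130 110 130  87  87  88  86  88  88  79  50  14   3
    6   6]
 [ 16  17  36  74  81  89  94  94  94  93  92  91  91  92  83  49  19  14
    8   5]
 [ 40  54  84  90  82  86  89  93  94  93  94  95  92  87  80  45  14   9
    8   6]
 [109 112 124 121  88  86  90  92  94  94  90  94  92  90  79  46  21  13
    9  34]
 [137 136 136 133 118 100  96  92  92  92  93  92  88  87  78  49  19  10
   14  78]
 [136 137 136 136 133 124 122 106  88  91  90  88  88  99 113  74  39  36
   68 
[... 4281 characters left out ...]
3 1327 1321 1268 1271 1265 1270 1274
  1320 1327 1323 1325 1328 1322]
 [1329 1320 1321 1320 1316 1315 1322 1317 1315 1270 1265 1269 1268 1273
  1315 1323 1317 1322 1314 1321]
 [1323 1315 1318 1312 1309 1314 1309 1312 1313 1275 1272 1271 1275 1274
  1311 1318 1315 1316 1313 1315]
 [1320 1314 1312 1312 1312 1310 1310 1310 1310 1269 1268 1272 1270 1273
  1309 1309 1309 1313 1314 1313]
 [1315 1315 1303 1305 1305 1304 1309 1289 1290 1280 1275 1275 1280 1282
  1293 1291 1310 1308 1310 1308]
 [1311 1311 1304 1300 1298 1304 1300 1289 1289 1279 1275 1281 1279 1276
  1287 1288 1286 1299 1301 1302]
 [1305 1308 1298 1296 1293 1297 1282 1277 1281 1279 1279 1275 1278 1283
  1283 1289 1288 1305 1301 1302]]
```

```bash
python3 - <<'E'
from fit import *
L=np.load('last.npz')
def sel(rows,c0,c1,dl,dh):
    uv,X,_,d=pts(L,(c0,rows[0],c1+1,rows[1]+1)); m=(d>dl)&(d<dh); return X[m],uv[m]
R,_=sel((188,191),256,266,1.222,1.245); print('ring',len(R),cyl(R,.019,[.477,.21]),R[:,2].mean())
P,uv=sel((194,207),260,265,1.24,1.285); print('post',len(P),cyl(P,.007,[.477,.21]),P[:,2].mean())
# ring edges by image: left lower visible?
for z in (.14,.12):print(proj('side',[(.477,.2095,z)]))
print('tip-like', R[:,:].mean(0))
# ring top face rows 183-185
Tt,_=sel((183,184),256,265,1.24,1.26); print('ring top z',Tt.mean(0))
# pan sink: plate/tube heights
uv,X,c,d=pts(L,(275,185,296,208)); m=(c[:,2]>c[:,0]+40); print('caps z',np.percentile(X[m,2],[50,80,90]))
L0=np.load('side0.npz'); uv,X,c,d=pts(L0,(275,180,296,206)); m=(c[:,2]>c[:,0]+40); print('caps z0',np.percentile(X[m,2],[50,80,90]))
E
```

```text
ring 44 (array([0.47767038, 0.21266361]), np.float64(0.002058966945411942), array([0.00085492, 0.00054515])) 0.16320990072917996
post 77 (array([0.47753241, 0.20994168]), np.float64(0.001648756874839473), array([0.00035196, 0.00027305])) 0.1275510961730328
[[262.34185558 194.92524356]]
[[262.65860502 201.84960467]]
tip-like [0.47131603 0.19669701 0.1632099 ]
ring top z [0.47605141 0.21983984 0.16703103]
caps z [0.13313891 0.13453565 0.13550846]
caps z0 [0.14092612 0.14232013 0.14293216]
```

The pan is down 7.7 mm, so the ring rests on the tip. The fit says the ring sits 2.7 mm too far in +y. I slide it across while pressed lightly (about 1.5 N).

Emit:
move_arm([
  [0.001, -0.0008, 0, 0],
  [0.002, -0.0015, 0, 0],
  [0.0023, -0.0017, 0, 0],
  [0.0023, -0.0017, 0, 0],
  [0.0023, -0.0017, 0, 0],
])

```text
time: 7.0
ee_pos: [0.4767, 0.2072, 0.1572]
eef_rot: [-0.449, 0.894, -0.002, -0.006]
ft_force: [1.1, 0.2, -1.5]
width: 0.0364
```

```bash
cat > chk.py <<'E'
from ov import *
from fit import *
def caps(L):
    uv,X,c,d=pts(L,(270,178,300,215)); m=(c[:,2]>c[:,0]+40)&(d<1.36)&(d>1.1); return np.percentile(X[m,2],[80,90])
E
python3 - <<'E'
from chk import *
to()
overlay('pics/s5.png',(.477,.2095),.1635)
print(caps(np.load('last.npz')),caps(np.load('side0.npz')))
E
```

```text
t 7.0 tcp [0.4767 0.2072 0.1572] jaw ang 2.502 tilt [-0.009  -0.0091 -0.9999] F [ 1.08  0.18 -1.51] w 0.0364
[0.14234289 0.14306949] [0.14232013 0.14293216]
```

View pics/s5.png

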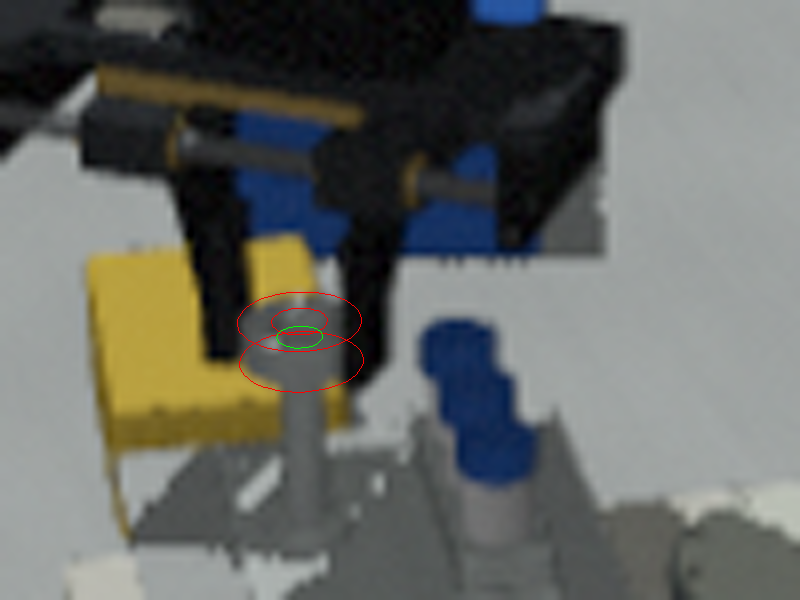

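The pan and caps came back up, so the tip went into the bore. I lower along the post.

```bash
python3 - <<'E'
from h import *
to((.4767,.2072,.13),(.4767,.2072,.102),(.4767,.2072,.10))
E
```

```text
t 7.05 tcp [0.4767 0.2073 0.1572] jaw ang 2.502 tilt [-0.0089 -0.0091 -0.9999] F [ 0.47 -0.47 -0.17] w 0.0361
(0.4767, 0.2072, 0.13) -> [-0.0003 -0.0001  0.0272] 
(0.4767, 0.2072, 0.102) -> [-0.0007 -0.0002  0.0552] 
(0.4767, 0.2072, 0.1) -> [-0.0007 -0.0002  0.0572]
```

Emit:
move_arm([
  [-0.0001, 0, 0.01, 0],
  [-0.0002, 0, 0.02, 0],
  [-0.0003, -0.0001, 0.027, 0],
  [-0.0003, -0.0001, 0.027, 0],
])

```text
time: 7.45
ee_pos: [0.4759, 0.2068, 0.1286]
eef_rot: [-0.449, 0.894, -0.002, -0.007]
ft_force: [-0.6, 1.2, -0.8]
width: 0.0364
```

Emit:
move_arm([
  [-0.0001, 0, 0.008, 0],
  [-0.0002, 0, 0.015, 0],
  [-0.0003, -0.0001, 0.02, 0],
  [-0.0003, -0.0001, 0.023, 0],
  [-0.0004, -0.0001, 0.026, 0],
  [-0.0004, -0.0001, 0.028, 0],
  [-0.0004, -0.0001, 0.028, 0],
  [-0.0004, -0.0001, 0.028, 0],
])

```text
time: 8.25
ee_pos: [0.4769, 0.2073, 0.1024]
eef_rot: [-0.449, 0.894, -0.002, -0.006]
ft_force: [-0.5, -0.0, -0.6]
width: 0.0362
```

```bash
python3 - <<'E'
from chk import *
to()
overlay('pics/s6.png',None,0)
print(caps(np.load('last.npz')))
E
```

```text
t 8.25 tcp [0.4769 0.2073 0.1024] jaw ang 2.502 tilt [-0.0086 -0.0089 -0.9999] F [-0.54 -0.01 -0.65] w 0.0362
[0.14158163 0.14215087]
```

View pics/s6.png

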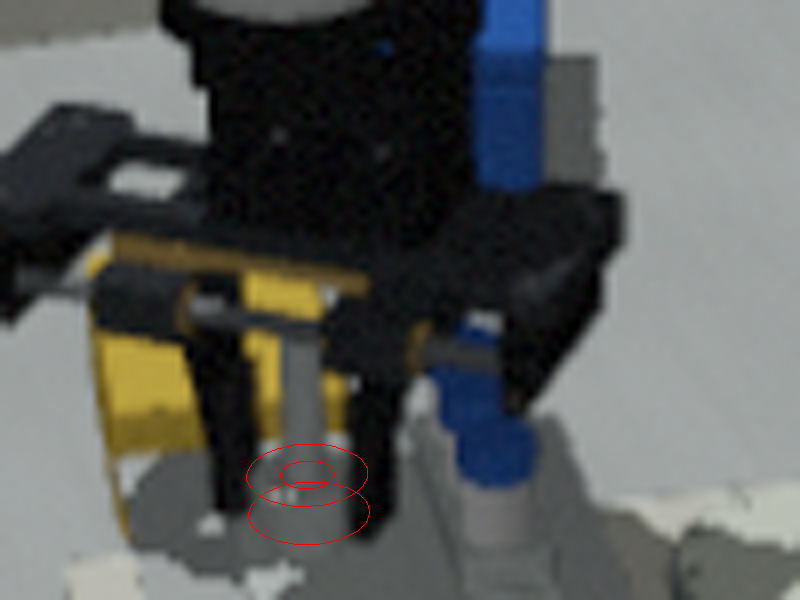

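The ring surrounds the post and just touches the seat; the caps are down 0.8 mm. I release it here.

Emit:
move_arm([
  [0, 0, 0, 0],
  [0, 0, 0, 0],
  [0, 0, 0, 0],
  [0, 0, 0, 0],
  [0, 0, 0, 0],
], claw=0.15)

```text
time: 8.8
ee_pos: [0.4769, 0.2073, 0.1023]
eef_rot: [-0.449, 0.894, -0.002, -0.006]
ft_force: [-0.0, 0.4, 0.3]
width: 0.0495
```

Emit:
move_arm([
  [0, 0, -0.02, 0],
  [0, 0, -0.05, 0],
  [0, 0, -0.08, 0],
  [0, 0, -0.11, 0],
  [0, 0, -0.11, 0],
])

```text
time: 9.3
ee_pos: [0.4795, 0.2093, 0.2163]
eef_rot: [-0.449, 0.894, -0.002, -0.003]
ft_force: [0.9, 0.2, -0.0]
width: 0.0502
```

```bash
python3 - <<'E'
from chk import *
to((.53,-.21,.22,2.5),(.5645,-.234,.06,2.5))
p,d=overlay('pics/s7.png',None,0)
cv2.imwrite('pics/s7.png',cv2.resize(p[130:260,210:360,::-1],None,fx=5,fy=4.6,interpolation=cv2.INTER_CUBIC))
print(caps(np.load('last.npz')))
E
```

```text
t 9.3 tcp [0.4795 0.2093 0.2163] jaw ang 2.502 tilt [-0.0027 -0.0069 -1.    ] F [ 0.94  0.15 -0.03] w 0.0502
(0.53, -0.21, 0.22, 2.5) -> [ 0.3063 -0.2908 -0.0009] roll 0.002
(0.5645, -0.234, 0.06, 2.5) -> [ 0.3038 -0.3325  0.1591] roll 0.002
[0.13753919 0.13811153]
```

View pics/s7.png

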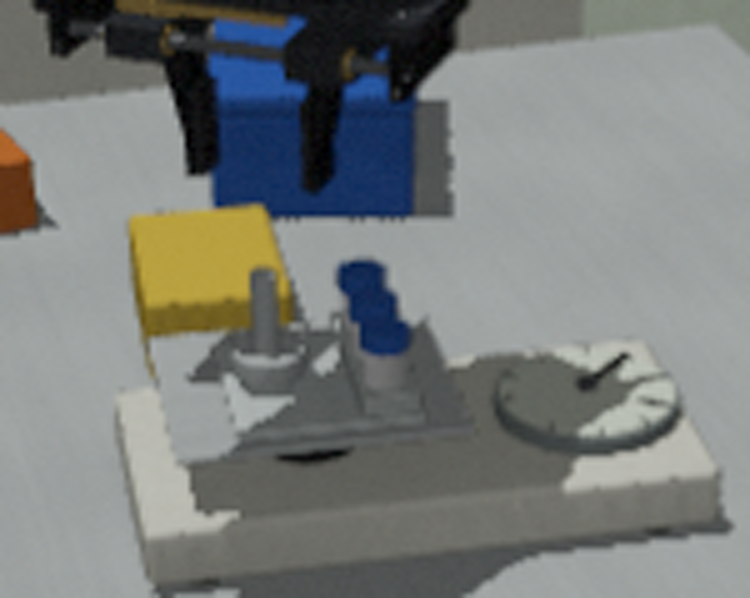

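The first ring lies on the collar at about (263,206) and the pointer has moved to roughly 0.5. Next is the ring at (0.437, -0.156).

```bash
python3 - <<'E'
from h import *
to((.46,.05,.22,2.5),(.436,-.1587,.06,2.5))
E
```

```text
t 9.35 tcp [0.4787 0.2088 0.2141] jaw ang 2.502 tilt [-0.0053 -0.0079 -1.    ] F [-0.19  0.13 -0.49] w 0.0501
(0.46, 0.05, 0.22, 2.5) -> [ 0.1386 -0.0798 -0.0046] roll 0.002
(0.436, -0.1587, 0.06, 2.5) -> [ 0.3188 -0.185   0.1572] roll 0.002
```

Emit:
move_arm([
  [0.13, -0.0755, -0.004, 0],
  [0.13, -0.0755, -0.004, 0],
  [0.13, -0.0755, -0.004, 0],
  [0.3188, -0.185, 0.15, 0],
  [0.3188, -0.185, 0.157, 0],
  [0.3188, -0.185, 0.157, 0],
  [0.3188, -0.185, 0.157, 0],
  [0.3188, -0.185, 0.157, 0],
  [0.3188, -0.185, 0.157, 0],
  [0.3188, -0.185, 0.157, 0],
  [0.3188, -0.185, 0.157, 0],
  [0.3188, -0.185, 0.157, 0],
  [0.3188, -0.185, 0.157, 0],
], claw=0.4)

```text
time: 10.65
ee_pos: [0.4341, -0.159, 0.0585]
eef_rot: [-0.449, 0.894, -0.001, -0.006]
ft_force: [0.3, 0.7, 0.5]
width: 0.0608
```

```bash
python3 - <<'E'
from h import *
to((.436,-.1587,.06,2.5),(.436,-.1587,.005,2.5))
E
```

```text
t 10.65 tcp [ 0.4341 -0.159   0.0585] jaw ang 2.501 tilt [-0.0097 -0.0081 -0.9999] F [0.32 0.69 0.45] w 0.0608
(0.436, -0.1587, 0.06, 2.5) -> [-0.0014 -0.0013 -0.0016] roll 0.001
(0.436, -0.1587, 0.005, 2.5) -> [-0.0021 -0.0015  0.0534] roll 0.001
```

Emit:
move_arm([
  [-0.0016, -0.0014, 0.03, 0],
  [-0.0021, -0.0015, 0.048, 0],
  [-0.0021, -0.0015, 0.054, 0],
  [-0.0021, -0.0015, 0.054, 0],
  [-0.0021, -0.0015, 0.054, 0],
])

```text
time: 11.15
ee_pos: [0.4371, -0.1586, 0.0056]
eef_rot: [-0.449, 0.893, -0.002, -0.006]
ft_force: [0.8, 0.2, -0.2]
width: 0.0608
```

Emit:
move_arm([
  [0, 0, 0, 0],
  [0, 0, 0, 0],
  [0, 0, 0, 0],
  [0, 0, 0, 0],
], claw=-1)

```text
time: 11.55
ee_pos: [0.4366, -0.1592, 0.0051]
eef_rot: [-0.449, 0.894, -0.002, -0.006]
ft_force: [-0.2, -0.8, 2.5]
width: 0.0375
```

```bash
python3 - <<'E'
from h import *
to((.4767,.2072,.205,2.5))
E
```

```text
t 11.55 tcp [ 0.4366 -0.1592  0.0051] jaw ang 2.502 tilt [-0.0086 -0.0093 -0.9999] F [-0.23 -0.76  2.51] w 0.0375
(0.4767, 0.2072, 0.205, 2.5) -> [-0.3153  0.1868 -0.2036] roll 0.002
```

Emit:
move_arm([
  [0, 0, -0.04, 0],
  [0, 0, -0.08, 0],
  [-0.01, 0.006, -0.13, 0],
  [-0.04, 0.024, -0.17, 0],
  [-0.08, 0.047, -0.204, 0],
  [-0.12, 0.071, -0.204, 0],
  [-0.16, 0.095, -0.204, 0],
  [-0.2, 0.118, -0.204, 0],
  [-0.24, 0.142, -0.204, 0],
  [-0.275, 0.163, -0.204, 0],
  [-0.3, 0.178, -0.204, 0],
  [-0.3153, 0.1868, -0.204, 0],
  [-0.3153, 0.1868, -0.204, 0],
  [-0.3153, 0.1868, -0.204, 0],
  [-0.3153, 0.1868, -0.204, 0],
])

```text
time: 13.05
ee_pos: [0.4768, 0.2059, 0.2051]
eef_rot: [-0.448, 0.894, -0.002, -0.006]
ft_force: [0.1, -0.8, -1.5]
width: 0.0373
```

```bash
python3 - <<'E'
from chk import *
to((.4767,.2072,.168,2.5))
E
```

```text
t 13.05 tcp [0.4768 0.2059 0.2051] jaw ang 2.5 tilt [-0.0089 -0.0099 -0.9999] F [ 0.06 -0.81 -1.46] w 0.0373
(0.4767, 0.2072, 0.168, 2.5) -> [-0.0015  0.0008  0.0371] roll 0.000
```

Emit:
move_arm([
  [-0.001, 0.0006, 0.02, 0],
  [-0.0015, 0.0008, 0.037, 0],
  [-0.0015, 0.0008, 0.037, 0],
  [-0.0015, 0.0008, 0.037, 0],
])

```text
time: 13.45
ee_pos: [0.4765, 0.208, 0.1682]
eef_rot: [-0.449, 0.894, -0.002, -0.006]
ft_force: [0.9, -0.3, -0.4]
width: 0.0372
```

```bash
python3 - <<'E'
from chk import *
to((.4767,.2072,.152,2.5))
p,d=overlay('pics/s8.png',(.4767,.2072),.1586)
L=np.load('last.npz'); print(caps(L))
print((d[180:190,254:270]*1000).astype(int))
E
```

```text
t 13.45 tcp [0.4765 0.208  0.1682] jaw ang 2.501 tilt [-0.0094 -0.0093 -0.9999] F [ 0.86 -0.28 -0.43] w 0.0372
(0.4767, 0.2072, 0.152, 2.5) -> [ 0.0004 -0.0007  0.0162] roll 0.001
[0.1375807 0.1382023]
[[1237 1241 1244 1243 1238 1242 1243 1247 1242 1244 1243 1247 1246 1247
  1213 1215]
 [1238 1237 1240 1240 1236 1241 1243 1245 1248 1245 1245 1244 1240 1216
  1217 1213]
 [1238 1235 1235 1237 1236 1241 1249 1245 1249 1246 1248 1243 1235 1236
  1219 1214]
 [1239 1230 1230 1231 1230 1227 1252 1248 1250 1246 1243 1234 1233 1232
  1215 1213]
 [1242 1229 1222 1227 1227 1232 1225 1224 1225 1223 1229 1228 1224 1228
  1224 1216]
 [1240 1233 1226 1223 1223 1224 1221 1222 1225 1221 1228 1220 1226 1233
  1225 1226]
 [1460 1231 1233 1224 1225 1224 1225 1223 1222 1224 1224 1227 1225 1225
  1222 1220]
 [1456 1236 1229 1233 1226 1222 1228 1228 1222 1228 1222 1225 1229 1232
  1224 1222]
 [1449 1452 1231 1229 1223 1226 1226 1228 1226 1223 1227 1226 1228 1234
  1229 1222]
 [1450 1445 1451 1229 1229 1226 1225 1228 1226 1230 1228 1226 1229 1236
  1227 1576]]
```

View pics/s8.png

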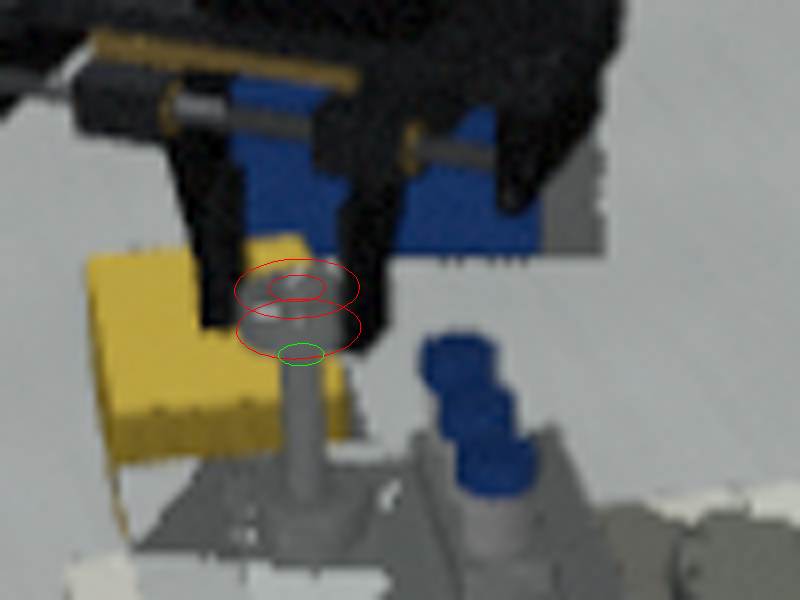

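The ring is aligned over the post and the pan is still at its one-ring level. I feel downwards again.

Emit:
move_arm([
  [0.0004, -0.0007, 0.005, 0],
  [0.0004, -0.0007, 0.01, 0],
  [0.0004, -0.0007, 0.014, 0],
  [0.0004, -0.0007, 0.017, 0],
  [0.0004, -0.0007, 0.017, 0],
  [0.0004, -0.0007, 0.017, 0],
])

```text
time: 14.1
ee_pos: [0.4767, 0.2078, 0.1513]
eef_rot: [-0.449, 0.894, -0.002, -0.006]
ft_force: [0.3, 0.7, -0.7]
width: 0.0372
```

```bash
python3 - <<'E'
from chk import *
to((.4767,.2072,.130,2.5),(.4767,.2072,.122,2.5),(.4767,.2072,.112,2.5))
p,d=overlay('pics/s9.png',None,.1586)
L=np.load('last.npz'); print(caps(L))
E
```

```text
t 14.1 tcp [0.4767 0.2078 0.1513] jaw ang 2.502 tilt [-0.0089 -0.0089 -0.9999] F [ 0.25  0.72 -0.66] w 0.0372
(0.4767, 0.2072, 0.13, 2.5) -> [ 0.0002 -0.0004  0.0213] roll 0.002
(0.4767, 0.2072, 0.122, 2.5) -> [ 0.0001 -0.0004  0.0293] roll 0.002
(0.4767, 0.2072, 0.112, 2.5) -> [-0.     -0.0004  0.0393] roll 0.002
[0.1375875  0.13823184]
```

The caps are unchanged at a depth past the tip, so the ring is threaded. I lower it to just touch the first ring.

Emit:
move_arm([
  [0.0002, -0.0004, 0.01, 0],
  [0.0002, -0.0004, 0.02, 0],
  [0.0001, -0.0004, 0.028, 0],
  [0.0001, -0.0004, 0.033, 0],
  [0, -0.0004, 0.037, 0],
  [0, -0.0004, 0.04, 0],
  [0, -0.0004, 0.04, 0],
  [0, -0.0004, 0.04, 0],
])

```text
time: 14.95
ee_pos: [0.4768, 0.2072, 0.1114]
eef_rot: [-0.449, 0.894, -0.002, -0.006]
ft_force: [-0.5, -0.1, -0.2]
width: 0.0371
```

```bash
python3 - <<'E'
from chk import *
to((.4767,.2072,.112,2.5))
p,d=overlay('pics/s10.png',None,.1586)
L=np.load('last.npz'); print(caps(L))
E
```

```text
t 14.95 tcp [0.4768 0.2072 0.1114] jaw ang 2.502 tilt [-0.0085 -0.0089 -0.9999] F [-0.48 -0.1  -0.22] w 0.0371
(0.4767, 0.2072, 0.112, 2.5) -> [ 0.0001  0.0001 -0.0006] roll 0.002
[0.13547674 0.13626127]
```

View pics/s10.png

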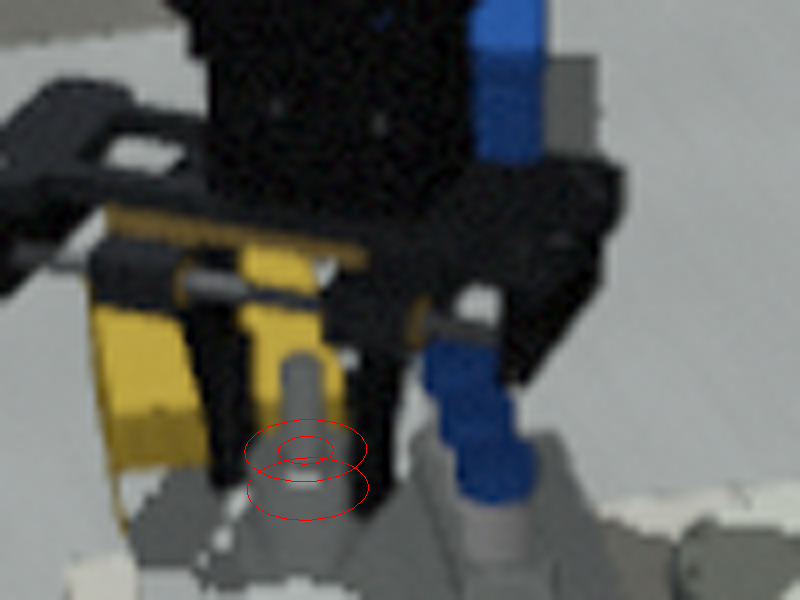

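The second ring sits on the first and the caps are down another 2 mm. I release it and back off clear of the dial to read it.

Emit:
move_arm([
  [0, 0, 0, 0],
  [0, 0, 0, 0],
  [0, 0, 0, 0],
  [0, 0, 0, 0],
  [0, 0, 0, 0],
], claw=0.15)

```text
time: 15.5
ee_pos: [0.4768, 0.2071, 0.1113]
eef_rot: [-0.449, 0.894, -0.002, -0.006]
ft_force: [-1.0, 0.4, 0.4]
width: 0.0498
```

Emit:
move_arm([
  [0, 0, -0.02, 0],
  [0, 0, -0.05, 0],
  [0, 0, -0.08, 0],
  [0, 0, -0.1, 0],
  [0.05, -0.03, -0.1, 0],
  [0.1, -0.06, -0.1, 0],
  [0.14, -0.09, -0.1, 0],
  [0.18, -0.12, -0.1, 0],
  [0.21, -0.14, -0.1, 0],
  [0.22, -0.15, -0.1, 0],
])

```text
time: 16.5
ee_pos: [0.4658, -0.0636, 0.2137]
eef_rot: [-0.446, 0.895, -0.003, -0.007]
ft_force: [-0.6, -0.2, 0.3]
width: 0.0499
```

```bash
python3 - <<'E'
from chk import *
from bench import imaging
to()
p,d=overlay('pics/x.png',None,.1586)
cv2.imwrite('pics/s11.png',cv2.resize(p[150:260,210:360,::-1],None,fx=5,fy=5,interpolation=cv2.INTER_CUBIC))
print(caps(np.load('last.npz')))
p,d=imaging.camera('top'); np.savez('top1.npz',p=p,d=d)
cv2.imwrite('pics/t11.png',cv2.resize(p[180:310,200:290,::-1],None,fx=4.6,fy=4.6,interpolation=cv2.INTER_CUBIC))
E
```

```text
t 16.5 tcp [ 0.4658 -0.0636  0.2137] jaw ang 2.495 tilt [-0.0092 -0.0112 -0.9999] F [-0.56 -0.24  0.26] w 0.0499
[0.13256064 0.13314635]
```

View pics/s11.png

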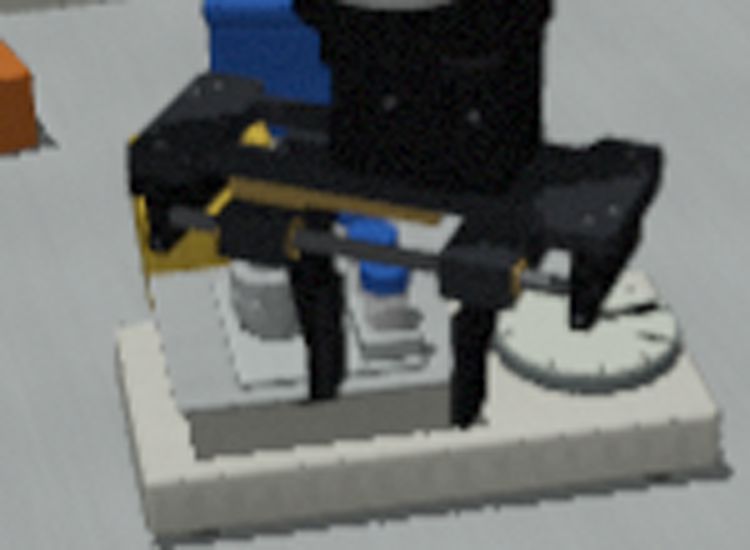

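View pics/t11.png

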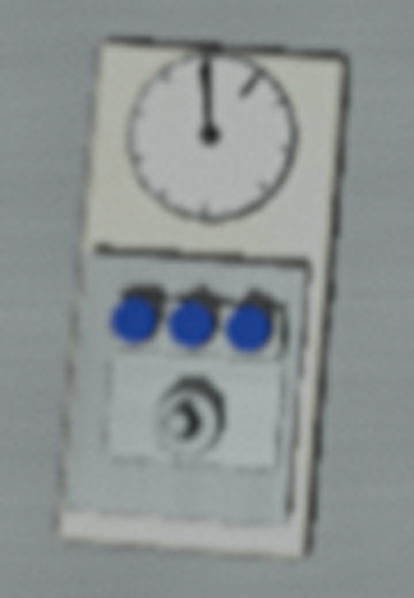

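Two rings lie on the post. The pointer is right on, or just short of, the first long mark (about 1.17 rad by eye), which is not safely between the marks. A third ring would bring it to about 1.77, so I fetch the ring at (0.4655, -0.270).

```bash
python3 - <<'E'
from h import *
from bench import imaging
L=np.load('top1.npz');p=L['p'][205:315,335:450].astype(int)
m=(p.min(2)>110).astype(np.uint8);k,l,s,c=cv2.connectedComponentsWithStats(m)
print([(c[i]+[335,205],s[i,4]) for i in range(1,k) if 30<s[i,4]<1500])
to((.4646,-.2725,.06,2.5))
E
```

```text
[(array([402.90804598, 236.98850575]), np.int32(87)), (array([363.44631579, 272.13894737]), np.int32(475)), (array([417.24468085, 271.89361702]), np.int32(94)), (array([386.6 , 296.85]), np.int32(40)), (array([346.32692308, 299.09615385]), np.int32(52)), (array([340.49056604, 300.58490566]), np.int32(53))]
t 16.6 tcp [ 0.4664 -0.062   0.2136] jaw ang 2.496 tilt [-0.009  -0.0096 -0.9999] F [-0.2   0.59 -0.71] w 0.0499
(0.4646, -0.2725, 0.06, 2.5) -> [ 0.1672 -0.1255  0.1556] roll -0.004
```

Emit:
move_arm([
  [0.1672, -0.1255, 0.1, 0],
  [0.1672, -0.1255, 0.1, 0],
  [0.1672, -0.1255, 0.1, 0],
  [0.1672, -0.1255, 0.155, 0],
  [0.1672, -0.1255, 0.155, 0],
  [0.1672, -0.1255, 0.155, 0],
  [0.1672, -0.1255, 0.155, 0],
  [0.1672, -0.1255, 0.155, 0],
  [0.1672, -0.1255, 0.155, 0],
], claw=0.4)

```text
time: 17.5
ee_pos: [0.4677, -0.267, 0.0625]
eef_rot: [-0.45, 0.893, -0.003, -0.005]
ft_force: [-0.1, 0.1, 0.2]
width: 0.0608
```

```bash
python3 - <<'E'
from h import *
to((.4646,-.2725,.06,2.5),(.4646,-.2725,.005,2.5))
E
```

```text
t 17.5 tcp [ 0.4677 -0.267   0.0625] jaw ang 2.504 tilt [-0.0064 -0.0103 -0.9999] F [-0.12  0.13  0.2 ] w 0.0608
(0.4646, -0.2725, 0.06, 2.5) -> [ 0.0062 -0.0008  0.0026] roll 0.004
(0.4646, -0.2725, 0.005, 2.5) -> [ 0.0056 -0.0007  0.0576] roll 0.004
```

Emit:
move_arm([
  [0.006, -0.0008, 0.01, 0],
  [0.006, -0.0008, 0.02, 0],
  [0.006, -0.0008, 0.025, 0],
  [0.006, -0.0008, 0.025, 0],
  [0.006, -0.0008, 0.025, 0],
])

```text
time: 18.0
ee_pos: [0.4631, -0.2737, 0.0357]
eef_rot: [-0.449, 0.893, -0.002, -0.006]
ft_force: [0.6, 0.6, 0.5]
width: 0.0609
```

```bash
python3 - <<'E'
from h import *
to((.4646,-.2725,.005,2.5))
E
```

```text
t 18.0 tcp [ 0.4631 -0.2737  0.0357] jaw ang 2.502 tilt [-0.0089 -0.0087 -0.9999] F [0.61 0.56 0.51] w 0.0609
(0.4646, -0.2725, 0.005, 2.5) -> [-0.0023 -0.0005  0.0306] roll 0.002
```

Emit:
move_arm([
  [-0.0023, -0.0005, 0.015, 0],
  [-0.0023, -0.0005, 0.027, 0],
  [-0.0023, -0.0005, 0.031, 0],
  [-0.0023, -0.0005, 0.031, 0],
  [-0.0023, -0.0005, 0.031, 0],
])

```text
time: 18.5
ee_pos: [0.4644, -0.2725, 0.0042]
eef_rot: [-0.449, 0.893, -0.002, -0.006]
ft_force: [0.2, -0.0, -0.7]
width: 0.0609
```

Emit:
move_arm([
  [0, 0, 0, 0],
  [0, 0, 0, 0],
  [0, 0, 0, 0],
  [0, 0, 0, 0],
], claw=-1)

```text
time: 18.9
ee_pos: [0.4644, -0.2728, 0.0047]
eef_rot: [-0.449, 0.894, -0.002, -0.006]
ft_force: [-0.2, -0.5, -0.9]
width: 0.0366
```

```bash
python3 - <<'E'
from h import *
to((.4767,.2072,.205,2.5))
E
```

```text
t 18.9 tcp [ 0.4644 -0.2728  0.0047] jaw ang 2.502 tilt [-0.0088 -0.009  -0.9999] F [-0.23 -0.53 -0.91] w 0.0366
(0.4767, 0.2072, 0.205, 2.5) -> [-0.3898  0.277  -0.2048] roll 0.002
```

Emit:
move_arm([
  [0, 0, -0.04, 0],
  [0, 0, -0.08, 0],
  [-0.01, 0.007, -0.13, 0],
  [-0.04, 0.028, -0.17, 0],
  [-0.08, 0.057, -0.205, 0],
  [-0.12, 0.085, -0.205, 0],
  [-0.16, 0.114, -0.205, 0],
  [-0.2, 0.142, -0.205, 0],
  [-0.24, 0.17, -0.205, 0],
  [-0.28, 0.199, -0.205, 0],
  [-0.32, 0.227, -0.205, 0],
  [-0.35, 0.249, -0.205, 0],
  [-0.375, 0.266, -0.205, 0],
  [-0.3898, 0.277, -0.205, 0],
  [-0.3898, 0.277, -0.205, 0],
  [-0.3898, 0.277, -0.205, 0],
  [-0.3898, 0.277, -0.205, 0],
])

```text
time: 20.6
ee_pos: [0.477, 0.2058, 0.2051]
eef_rot: [-0.448, 0.894, -0.002, -0.006]
ft_force: [0.3, 0.2, -0.7]
width: 0.0367
```

```bash
python3 - <<'E'
from h import *
to((.4768,.2073,.165,2.5))
E
```

```text
t 20.6 tcp [0.477  0.2058 0.2051] jaw ang 2.5 tilt [-0.0089 -0.0099 -0.9999] F [ 0.33  0.25 -0.66] w 0.0367
(0.4768, 0.2073, 0.165, 2.5) -> [-0.0016  0.001   0.0401] roll 0.000
```

Emit:
move_arm([
  [-0.001, 0.0006, 0.02, 0],
  [-0.0014, 0.0009, 0.04, 0],
  [-0.0014, 0.0009, 0.04, 0],
  [-0.0014, 0.0009, 0.04, 0],
])

```text
time: 21.0
ee_pos: [0.4767, 0.2076, 0.1657]
eef_rot: [-0.448, 0.894, -0.002, -0.006]
ft_force: [0.6, 0.1, -0.6]
width: 0.0368
```

```bash
python3 - <<'E'
from chk import *
to((.4768,.2073,.146,2.5))
p,d=overlay('pics/s12.png',(.4767,.2072),.1537)
L=np.load('last.npz'); print(caps(L))
E
```

```text
t 21.0 tcp [0.4767 0.2076 0.1657] jaw ang 2.501 tilt [-0.009  -0.0092 -0.9999] F [ 0.61  0.07 -0.57] w 0.0368
(0.4768, 0.2073, 0.146, 2.5) -> [-0.0001 -0.0003  0.0197] roll 0.001
[0.13260833 0.13331233]
```

View pics/s12.png

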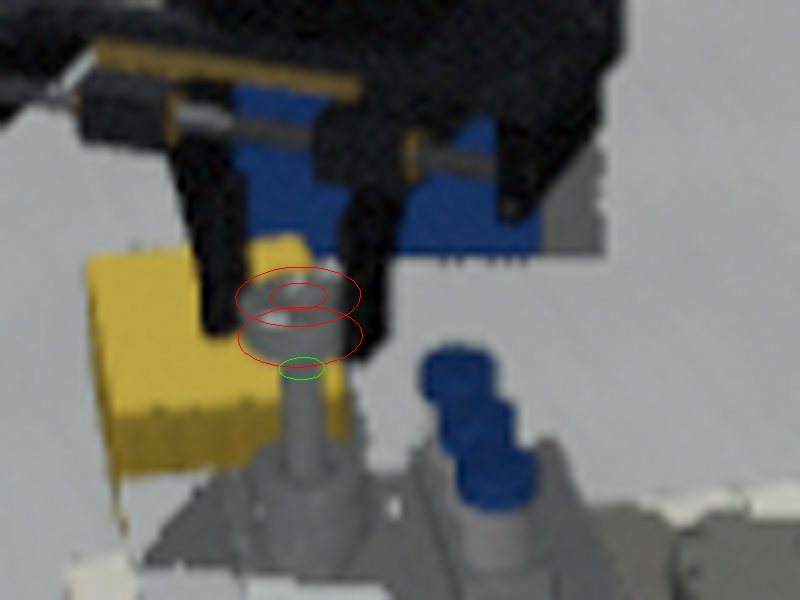

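The picture matches the previous two: the third ring is over the post, with the stack of two below at about (264,208). I lower it past the tip.

Emit:
move_arm([
  [-0.0001, -0.0003, 0.006, 0],
  [-0.0001, -0.0003, 0.011, 0],
  [-0.0001, -0.0003, 0.015, 0],
  [-0.0001, -0.0003, 0.019, 0],
  [-0.0001, -0.0003, 0.019, 0],
  [-0.0001, -0.0003, 0.019, 0],
])

```text
time: 21.65
ee_pos: [0.4766, 0.2083, 0.1462]
eef_rot: [-0.449, 0.894, -0.002, -0.006]
ft_force: [0.1, 0.6, -1.7]
width: 0.0368
```

```bash
python3 - <<'E'
from chk import *
to((.4768,.2073,.122,2.5),(.4768,.2073,.120,2.5))
p,d=overlay('pics/s13.png',None,0)
L=np.load('last.npz'); print(caps(L))
E
```

```text
t 21.65 tcp [0.4766 0.2083 0.1462] jaw ang 2.502 tilt [-0.009  -0.0089 -0.9999] F [ 0.07  0.62 -1.7 ] w 0.0368
(0.4768, 0.2073, 0.122, 2.5) -> [ 0.0004 -0.0008  0.0242] roll 0.002
(0.4768, 0.2073, 0.12, 2.5) -> [ 0.0003 -0.0008  0.0262] roll 0.002
[0.13281007 0.13344829]
```

Emit:
move_arm([
  [0.0004, -0.0008, 0.008, 0],
  [0.0004, -0.0008, 0.015, 0],
  [0.0004, -0.0008, 0.02, 0],
  [0.0004, -0.0008, 0.023, 0],
  [0.0003, -0.0008, 0.025, 0],
  [0.0003, -0.0008, 0.0265, 0],
  [0.0003, -0.0008, 0.0265, 0],
  [0.0003, -0.0008, 0.0265, 0],
])

```text
time: 22.5
ee_pos: [0.4769, 0.2073, 0.1199]
eef_rot: [-0.449, 0.894, -0.002, -0.006]
ft_force: [0.3, 0.3, 0.2]
width: 0.0365
```

```bash
python3 - <<'E'
from chk import *
to()
p,d=overlay('pics/s14.png',None,0)
L=np.load('last.npz'); print(caps(L))
E
```

```text
t 22.5 tcp [0.4769 0.2073 0.1199] jaw ang 2.502 tilt [-0.0086 -0.009  -0.9999] F [0.3  0.28 0.19] w 0.0365
[0.13062884 0.13129303]
```

Contact: the caps are down 2.2 mm. I release, retreat and check.

Emit:
move_arm([
  [0, 0, 0, 0],
  [0, 0, 0, 0],
  [0, 0, 0, 0],
  [0, 0, 0, 0],
  [0, 0, 0, 0],
], claw=0.15)

```text
time: 23.05
ee_pos: [0.4769, 0.2072, 0.1198]
eef_rot: [-0.449, 0.894, -0.002, -0.006]
ft_force: [1.0, 0.0, 0.1]
width: 0.0498
```

Emit:
move_arm([
  [0, 0, -0.02, 0],
  [0, 0, -0.05, 0],
  [0, 0, -0.08, 0],
  [0, 0, -0.11, 0],
  [0.05, -0.03, -0.14, 0],
  [0.1, -0.06, -0.16, 0],
  [0.14, -0.09, -0.16, 0],
  [0.18, -0.12, -0.16, 0],
  [0.22, -0.15, -0.16, 0],
  [0.25, -0.17, -0.16, 0],
  [0.28, -0.19, -0.16, 0],
  [0.28, -0.19, -0.16, 0],
  [0.28, -0.19, -0.16, 0],
])

```text
time: 24.35
ee_pos: [0.463, -0.1325, 0.2827]
eef_rot: [-0.447, 0.895, -0.002, -0.006]
ft_force: [0.2, 0.4, -0.7]
width: 0.0501
```

```bash
python3 - <<'E'
from chk import *
from bench import imaging
to()
p,d=overlay('pics/x.png',None,0)
cv2.imwrite('pics/s15.png',cv2.resize(p[150:260,210:360,::-1],None,fx=5,fy=5,interpolation=cv2.INTER_CUBIC))
print(caps(np.load('last.npz')))
p,d=imaging.camera('top'); np.savez('top2.npz',p=p,d=d)
cv2.imwrite('pics/t15.png',cv2.resize(p[180:310,200:290,::-1],None,fx=4.6,fy=4.6,interpolation=cv2.INTER_CUBIC))
E
```

```text
t 24.35 tcp [ 0.463  -0.1325  0.2827] jaw ang 2.497 tilt [-0.009  -0.008  -0.9999] F [ 0.17  0.38 -0.66] w 0.0501
[0.1278626  0.12826797]
```

View pics/s15.png

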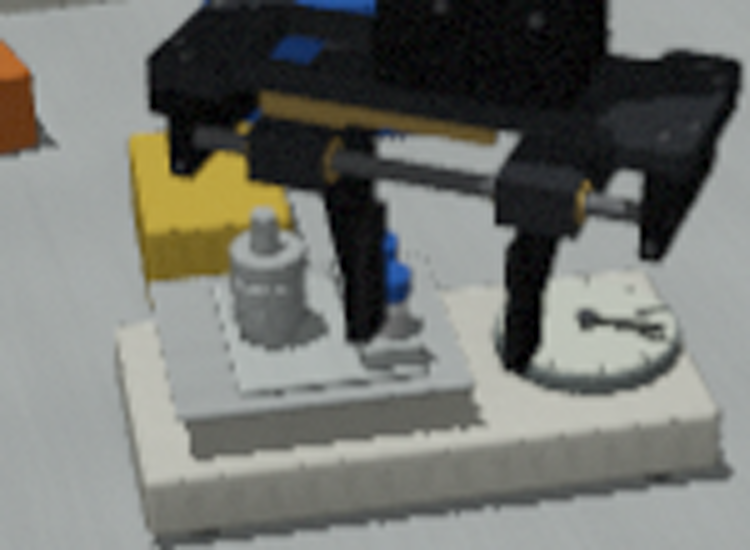

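View pics/t15.png

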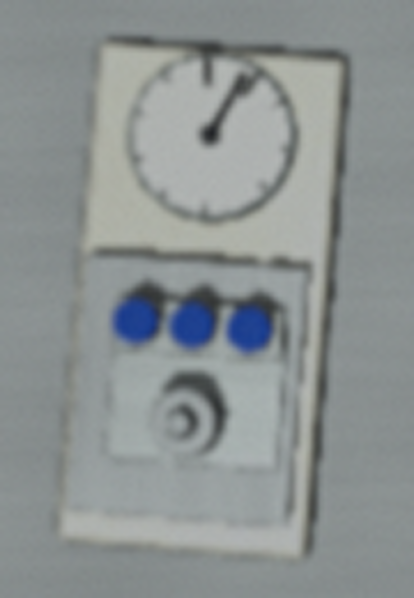

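Three rings are stacked flat, with the post tip showing at the top. The pointer lies between the two long marks, roughly 0.2 rad before the second. I do one last check that it is at rest and that the other objects haven't moved, then hand in.

Emit:
move_arm([
  [0, 0, 0, 0],
  [0, 0, 0, 0],
  [0, 0, 0, 0],
  [0, 0, 0, 0],
  [0, 0, 0, 0],
])

```text
time: 24.95
ee_pos: [0.4636, -0.1291, 0.283]
eef_rot: [-0.449, 0.893, -0.002, -0.006]
ft_force: [0.1, -0.7, 0.3]
width: 0.0498
```

```bash
python3 - <<'E'
from h import *
from bench import imaging, r
p,d=imaging.camera('top'); a=np.load('top2.npz')['p'].astype(int); b=np.load('top0.npz')['p'].astype(int)
print('dial change',np.abs(p.astype(int)-a)[188:230,225:268].max())
for n,(x0,y0,x1,y1) in dict(bottle=(322,178,350,206),can=(372,174,402,204),box=(138,244,195,290)).items(): print(n,np.abs(p.astype(int)-b)[y0:y1,x0:x1].mean())
# dial angle: dark pixels, in dial plane
g=cv2.resize(p[188:232,222:270],None,fx=8,fy=8,interpolation=cv2.INTER_CUBIC); cv2.imwrite('pics/dial.png',g[:,:,::-1])
r.close_job()
E
```

```text
dial change 4
bottle 6.217261904761905
can 7.174074074074074
box 3.8272311212814647
the job is handed in; nothing more can be done
```

View pics/dial.png

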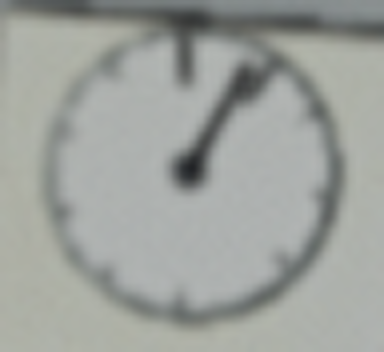

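I threaded three rings over the post, one at a time, and handed the job in at about 25 s. The pointer came to rest between the two long marks, about 0.2 rad before the second (roughly 1.75 rad by eye). The fourth ring stays on the mat.

- **Finding the post:** the first ring came down on the post's tip at about 1.5 N. A depth fit put it about 2.7 mm off. After a light slide it dropped on, and the second and third rings threaded first time.
- **Why three rings:** with two rings the pointer sat on, or just short of, the first long mark, so I added the third.
- **Last checks:**
  - All three rings lie flat and let go.
  - Two dial pictures about 0.5 s apart showed no movement.
  - The gripper was clear of everything.
- **What was less certain:**
  - My first triangulation of the post tip varied by several millimetres between the two cameras until I rechecked it with depth.
  - The measured grip width read 0.5–1.7 mm under the ring's 38 mm.
  - I checked the bottle, canister and box only by comparing the final top picture with the first. The small differences look like lighting and shadow, and I did not measure their positions.

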